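# Mount a sprung copper roller in the plating cradle

### The arm

A 7-joint arm with a two-finger parallel gripper is mounted at the origin on the work surface. World frame = base frame: x ahead of the robot, y to its left, z up, the work surface at z = 0. Lengths are in m, angles in rad, forces in N, time in s.
With the tool pointing down it reaches from about 0.4 to 0.9 m from the base axis. Payload 5.5 kg.
Tool frame: the origin (TCP) lies midway between the tips of the shut fingers; the grasp point (between the pads) lies 19 mm behind it; z points along the fingers, y is the line along which they close (so a half turn about z gives the same grasp; the last joint's range is limited). The gripper opens to 85 mm and grips with 20 to 120 N. Pads are 22 mm wide; open, the fingers measure 114 mm over their backs; the gripper's body (76 mm by 85 mm) begins 54 mm behind the grasp point. The pads swing forward as they close: fully open they stand 13 mm farther back than shut.
Start: joints at [-0.872, 0.501, -0.427, 1.55, 0.221, 1.138, -0.21], TCP at [0.274, 0.589, 0.231] pointing down, gripper open.
Joint ranges: [-2.88, 2.88], [-0.31, 2.03], [-1.54, 1.56], [0.2, 2.42], [-1.41, 4.55], [0.19, 2.02], [-2.57, 2.57]. Speed limits (rad/s): [2.57, 2.57, 3.14, 3.14, 3.14, 3.14, 3.14].

### API

Orientations are given as a unit quaternion [x, y, z, w].
In Python, from workcell import telemetry, optics, env gives the robot as it stands.
- The arm moves only by the tool jog_arm, never from a script. Its argument "motion" is text: rows parted by semicolons, each of 5 numbers parted by spaces: the opening, from 0 (shut) to 1 (fully open), then the shift along the tool's x, y, z in m, then the turn about the tool's z in rad. In form: hand dx dy dz spin; .... A call has exactly 5 rows; each row shifts and turns the commanded pose from where the row before left it, along the tool's axes as they then stand; what a row does not reach is not made up. A row lasts 1/10 s, in which the tool goes at most 50 mm and 8.59 degrees, less where a joint would pass 70% of its speed; a pose out of reach is approached as far as the arm can. A call is refused whole if a number of a shift passes 0.05 or a number of a turn 0.15, either way. A call with a gripper value outside its range is refused whole. The fingers move at their own pace and stop on an object; "grip_force" is the grip in N (left out, the last holds). Time passes only in rows, so rows that do not move let the fingers close, or fill a call up. It gives the time, the measured TCP pose, the force, the opening and the grip force at its end, in the units of the state.
- telemetry.get_obs(): the state, without advancing time (a new reading comes with each control period).
- optics.grab_frame(name): name is "side" or "top"; returns the picture (400x640x3 uint8, blue, green, red); there is no depth.
- optics.calibration(name): a dict with "fx", "fy", "cx", "cy" (pixels), "rvec" (rotation vector, rad) and "tvec" (3), from world to camera coordinates, as OpenCV has them. Camera axes: x right, y down, z forward; pixel columns grow to the right and rows downward; lengths in m; the calibration is good to about 2 mm. A picture is of the moment at which its call begins. calibration takes no time and is no camera call.
- env.close_job(): hands the job in; it is judged then, once.
Trained networks look in the newest picture that a camera, given by its name, has taken for a name from the list of things; names that differ only in an ending like _2 or _b are one class to them, and where a whole thing is asked for, a point or a joint stands for the part that bears it (a point fixed in the world has none). Each returns a list of dicts, best first, with "p" (0 to 1); they miss things now and then, are a little off and sometimes report something else, mostly with a low value. They report only what shows in the picture. A call takes as long as a camera call.
- optics.masks_of(camera, label): "mask" (400x640 bool, what is visible of it) and "xy" ([column, row] in pixels, amid what is visible of it).
- optics.pinpoint(camera, label): "xy" ([column, row] in pixels: a listed point, or the origin of a listed thing).
The state is a dict: "t": time; "joint_pos": joint angles; "qvel": joint speeds; "effort": joint torques, N m; "position": TCP position; "ee_rot": TCP orientation; "wrist_force": force on the tool from outside, world axes, zero at the start; "ft_torque": the same for the moment, N m; "width": finger opening in m; "grip_force": force on a finger pad.
Only numpy, scipy, OpenCV 4.12 (cv2) and the standard library are available. Lean on these libraries where they do the work, as an engineer would, in place of code of your own. Each camera call takes 0.05 s, during which the arm holds its last target. There are 200 camera calls.

### The job

Take the copper roller off the sloping drip rest and mount it in the plating cradle: push its sprung plunger into one end cup, swing the other end down in front of the opposite cup and let the spring seat it, so that the roller hangs in both cups. Then lower the copper contact arm gently onto the mounted roller, do not let it drop, and let go. Do not drop the roller, and leave the other things on the bench where they stand.

Things in the scene. Friction and masses are not known exactly. Their poses are not given: they have to be found in the camera images.
- roller: Sprung copper roller, 200 mm overall, 0.37 kg. Origin mid-tube on the axis, x along it. Tube 30 mm dia., x = -65 to +65 mm. Fixed steel nose (12 mm dia.) ends at x = +91 mm; sprung steel plunger (12 mm dia., with coils) ends at x = -109 mm when out. Ends bevelled. Starts on the drip rest, x sloping 28 degrees up, plunger low against the end stop.
- nose_tip (a point): Centre of the end of the fixed nose, 91 mm from the roller's origin along +x.
- plunger_tip (a point): Centre of the end of the sprung plunger, 109 mm from the roller's origin along -x when the plunger is out.
- plunger (a joint): How far the plunger is pressed into the roller: 0 is fully out, 0.028 m fully in. The spring pushes 5 N at 0 and 0.3 N more for each mm (13.5 N fully in). Mounted, it stands pressed in by about 8 mm.
- rest: Fixed drip rest: base 250 x 100 mm, origin at the centre of its underside, x toward its high end (roughly +y). Two white V saddles carry the tube 48 mm either side of its middle, which lies 110 mm above the origin; end stop at the low end. Between the saddles the sides of the tube and the space beneath are free for the fingers.
- cradle: Fixed plating cradle: base 205 (x) x 270 (y) mm with a low black tray, origin under the cup axis, x away from the robot. Brass cups face each other at y = -96 and +96 mm, 110 mm above the bench, on white cheeks 136 mm high. A post at the back (x = 92 to 122 mm) carries the contact arm. Either roller end may go in either cup.
- cup_right (a point): Centre of the floor of the end cup on the cradle's -y side. The cup is a round funnel 10 mm deep that opens toward the other cup: about 8 mm inner radius at the floor, 15 mm at the mouth, outer radius 19.5 mm at the mouth. The two cup floors are 192 mm apart, the mouths 172 mm.
- cup_left (a point): The same for the end cup on the cradle's +y side.
- contact_arm (a joint): Angle of the hinged contact arm: 0 is level, its shoe then just touching a mounted roller; it grows as the arm swings up and back to 2.05 (1.57 is upright). It starts leaning back past upright. Its hinge has slight friction: it stays by itself near upright, but below about 1.1 rad it falls by its weight (0.2 kg) if let go.
- contact_hinge (a point): Hinge of the contact arm, 100 mm behind the cup axis (cradle +x), 138 mm above the bench; the hinge axis is the cradle's y.
- contact_ball (a point): Centre of the black ball, 28 mm in diameter, at the free end of the copper contact arm (bar 14 mm wide, 8 mm thick), 145 mm from the hinge. Level, the ball lies 45 mm on the robot's side of the cup axis. Pinched with the fingers closing along the hinge axis, it pivots between them.
- spanner: Bystander: steel spanner, 170 mm long, lying in front of the cradle.
- beaker: Bystander: clear open beaker, 68 mm across, 85 mm high, behind the drip rest; origin under its centre.
- anode: Bystander: flat copper bar 160 x 40 x 12 mm lying at the back.
- jug: Bystander: white bottle with red cap, 84 mm across, 170 mm high, at the right.
- bowl: Bystander: white ceramic bowl, 120 mm across, 50 mm high, at the left.
- collar: Bystander: steel ring, 70 mm across, 25 mm high, at the right.
- scrubber: Bystander: hand brush, 180 mm long, at the left.

How it is judged:
By the outcome, as a careful person would: the job done as asked, in the order asked, and still so for the second after the job is handed in, with the robot touching nothing.
It also fails if it takes over 72 s, if anything falls off the work surface, if the arm or the gripper's body presses on something with over 40 N, if the wrist force passes 120 N, or if a joint passes its speed limit or range.

## Working session

There is one attempt and no reset: what is moved stays moved. The work goes in short steps, Python scripts to look and compute and a tool call to move; the robot and the scene stay as the last step left them, time stands still between calls to the robot, and variables do not carry over. Pictures are saved under pics/ and viewed, at most 10 in all, crops included, and the job is handed in when it is done.

Besides the shell and the picture viewer there is one more tool, called in YAML: its name, and indented under it one key for each argument. jog_arm: Moves the arm, as the interface text tells. Its arguments: {"type":"object","properties":{"motion":{"type":"string"},"grip_force":{"type":"number"}},"required":["motion"]}

```bash
mkdir -p pics
cat > h.py <<'E'
import numpy as np,cv2
from workcell import telemetry,optics,env
from scipy.spatial.transform import Rotation as R
def cal(c):
    k=optics.calibration(c);K=np.array([[k['fx'],0,k['cx']],[0,k['fy'],k['cy']],[0,0,1.]])
    return K,cv2.Rodrigues(np.array(k['rvec'],float))[0],np.array(k['tvec'],float).ravel()
def ray(c,xy):
    K,Rm,t=cal(c);d=Rm.T@np.linalg.solve(K,[xy[0],xy[1],1.]);return -Rm.T@t,d/np.linalg.norm(d)
def atz(c,xy,z):
    o,d=ray(c,xy);return o+d*(z-o[2])/d[2]
def tri(xs,xt):
    A=np.zeros((3,3));b=np.zeros(3);L=[]
    for c,xy in(('side',xs),('top',xt)):
        o,d=ray(c,xy);P=np.eye(3)-np.outer(d,d);A+=P;b+=P@o;L.append((o,P))
    p=np.linalg.solve(A,b);return p,[np.linalg.norm(P@(p-o)) for o,P in L]
def proj(c,p):
    K,Rm,t=cal(c);q=K@(Rm@np.asarray(p)+t);return q[:2]/q[2]
E
python3 - <<'E'
from h import *
np.set_printoptions(precision=4,suppress=True)
o=telemetry.get_obs();print(o)
for c in('side','top'):
    cv2.imwrite(f'pics/{c}0.png',optics.grab_frame(c));print(c,ray(c,(320,200)))
D={}
for n in['roller','nose_tip','plunger_tip','rest','cradle','cup_right','cup_left','contact_hinge','contact_ball','beaker','spanner']:
    r={}
    for c in('side','top'):
        l=optics.pinpoint(c,n)
        if l:r[c]=l[0]['xy'];print(n,c,np.round(l[0]['xy'],1),round(l[0]['p'],2))
    if len(r)==2:p,e=tri(r['side'],r['top']);print('   ',p,np.round(e,4))
E
```

```text
{'t': 0.0, 'joint_pos': array([-0.8718,  0.5018, -0.4268,  1.5515,  0.2208,  1.1383, -0.2104]), 'qvel': array([ 0.0017, -0.0016, -0.001 , -0.0005, -0.0009,  0.0003,  0.0013]), 'effort': array([  0.0007, -56.9515,  -5.8158, -28.0943,   0.0107,   0.0121,
        -0.    ]), 'position': array([0.2741, 0.5886, 0.2303]), 'ee_rot': array([ 0.2162,  0.9764, -0.0009, -0.0002]), 'wrist_force': array([-0.1646, -0.4379, -0.7602]), 'ft_torque': array([ 0.0588, -0.0156,  0.0541]), 'grip_force': 0.0, 'width': 0.08526152160133522}
side (array([-0.1929, -0.7342,  1.087 ]), array([ 0.5238,  0.496 , -0.6925]))
top (array([0.3356, 0.01  , 1.2173]), array([ 0.1901, -0.0166, -0.9816]))
roller side [275.2 172. ] 0.93
roller top [257.6 203. ] 0.8
    [0.5339 0.1606 0.1146] [0.0053 0.0053]
nose_tip side [257.3 150.6] 0.75
nose_tip top [225.2 200.1] 0.82
    [0.5281 0.2382 0.1653] [0.0085 0.0085]
plunger_tip side [297.3 199.7] 0.39
plunger_tip top [369.6 220.7] 0.71
    [ 0.4412 -0.1009  0.2426] [0.0413 0.0413]
rest side [277.1 193.5] 0.67
rest top [261.7 208.1] 0.84
    [0.538  0.1618 0.0114] [0.0053 0.0053]
cradle side [336.4 248.2] 0.91
cradle top [369.2 222.2] 0.69
    [ 0.5056 -0.1534  0.0086] [0.001 0.001]
cup_right side [358.7 245.8] 0.82
cup_right top [412.4 223.1] 0.72
    [ 0.4883 -0.2515  0.1189] [0.0024 0.0024]
cup_left side [323.3 208.6] 0.66
cup_left top [344.6 208.1] 0.59
    [ 0.526  -0.0728  0.1137] [0.0029 0.0029]
contact_hinge side [366.2 208.2] 0.9
contact_hinge top [383.3 177.9] 0.59
    [ 0.6068 -0.1749  0.1335] [0.0014 0.0014]
contact_ball side [382.1 168.1] 0.85
contact_ball top [457.9 172.1] 0.28
    [ 0.5412 -0.2694  0.396 ] [0.0183 0.0183]
beaker side [303.5 180.1] 0.77
beaker top [265.4 172.7] 0.67
    [0.649  0.1514 0.0134] [0.0009 0.0009]
spanner side [307.3 274.7] 0.54
spanner top [369.1 268.9] 0.74
    [ 0.374  -0.1549 -0.0062] [0.001 0.001]
```

View pics/side0.png

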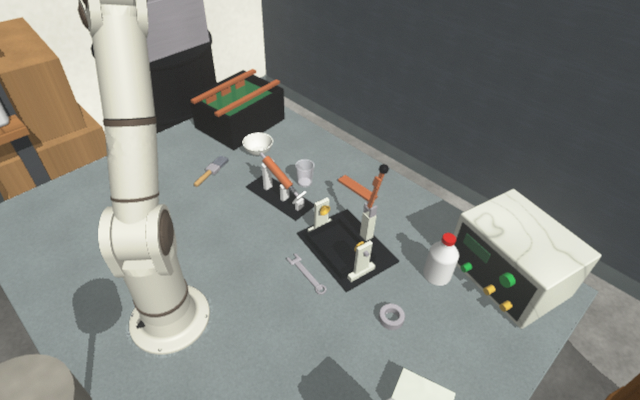

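View pics/top0.png

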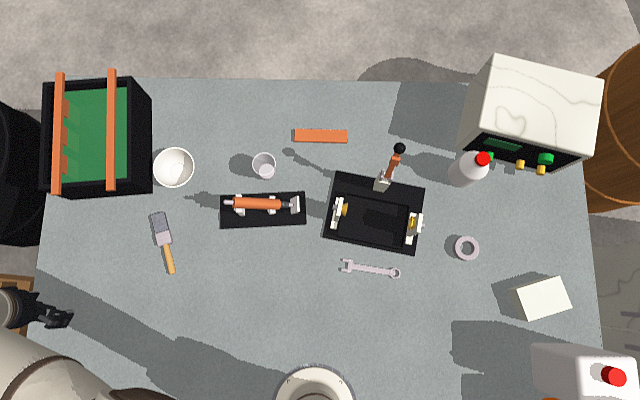

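```bash
cat > fit.py <<'E'
from h import *
from scipy.optimize import least_squares
np.set_printoptions(precision=4,suppress=True)
c28,s28=np.cos(np.radians(28)),np.sin(np.radians(28))
M={'C':{'cradle':(0,0,0),'cup_right':(0,-.096,.11),'cup_left':(0,.096,.11),'contact_hinge':(.1,0,.138)},
   'R':{'rest':(0,0,0),'roller':(0,0,.11),'nose_tip':(.091*c28,0,.11+.091*s28),'plunger_tip':(-.109*c28,0,.11-.109*s28)}}
def T(v,p):
    c,s=np.cos(v[2]),np.sin(v[2]);return np.array([v[0]+c*p[0]-s*p[1],v[1]+s*p[0]+c*p[1],p[2]])
if __name__=='__main__':
    ims={c:optics.grab_frame(c) for c in('side','top')}
    for g,v0 in(('C',(.506,-.16,-.2)),('R',(.535,.16,1.6))):
        ob=[(c,n,l[0]['xy']) for n in M[g] for c in('side','top') if (l:=optics.pinpoint(c,n))]
        f=lambda v:np.concatenate([proj(c,T(v,M[g][n]))-xy for c,n,xy in ob])
        r=least_squares(f,v0,loss='soft_l1',f_scale=1.5,x_scale=(.01,.01,.05))
        print(g,r.x);
        for (c,n,_),e in zip(ob,f(r.x).reshape(-1,2)):print('  ',c,n,e.round(1))
        for c in ims:
            B=[(-.1025,-.135,0),(.1025,-.135,0),(.1025,.135,0),(-.1025,.135,0)] if g=='C' else [(-.125,-.05,0),(.125,-.05,0),(.125,.05,0),(-.125,.05,0)]
            q=np.array([proj(c,T(r.x,p)) for p in B]);cv2.polylines(ims[c],[np.int32(q*16)],True,(0,255,255),1,cv2.LINE_AA,4)
            for n,p in M[g].items():cv2.circle(ims[c],np.int32(proj(c,T(r.x,p))*16).tolist(),24,(0,255,0),1,cv2.LINE_AA,4)
    a=cv2.resize(ims['top'][120:270,200:440],None,fx=3.2,fy=3.2,interpolation=cv2.INTER_CUBIC)
    cv2.imwrite('pics/ov_top.png',a)
    cv2.imwrite('pics/ov_side.png',cv2.resize(ims['side'][130:300,230:430],None,fx=3.5,fy=3.5,interpolation=cv2.INTER_CUBIC))
    print(optics.pinpoint('side','contact_ball')[:2],optics.masks_of('top','contact_ball')[:1])
E
python3 fit.py
```

```text
C [ 0.5148 -0.1592 -0.2531]
   side cradle [-0.9  0.8]
   top cradle [-0.1 -0.7]
   side cup_right [0.1 0.8]
   top cup_right [-2.1 -1.5]
   top cup_left [-44.8  26.5]
   side contact_hinge [4.5 0.9]
   top contact_hinge [ 2.6 -0.4]
R [0.5401 0.1629 1.5753]
   side rest [1.6 2.2]
   top rest [-1.2  2.8]
   side roller [1.6 2.1]
   top roller [ 1.3 -0. ]
   side nose_tip [-15.5 -21.4]
   top nose_tip [-4.7 -1.1]
   side plunger_tip [ 0.3 -2.3]
   top plunger_tip [1.3 0.4]
[{'xy': [382.1, 170.8], 'p': 0.71}, {'xy': [354.5, 188.2], 'p': 0.2}] [{'xy': [392.8, 157.1], 'p': 0.84, 'mask': array([[False, False, False, ..., False, False, False],
       [False, False, False, ..., False, False, False],
       [False, False, False, ..., False, False, False],
       ...,
       [False, False, False, ..., False, False, False],
       [False, False, False, ..., False, False, False],
       [False, False, False, ..., False, False, False]], shape=(400, 640))}]
```

View pics/ov_top.png

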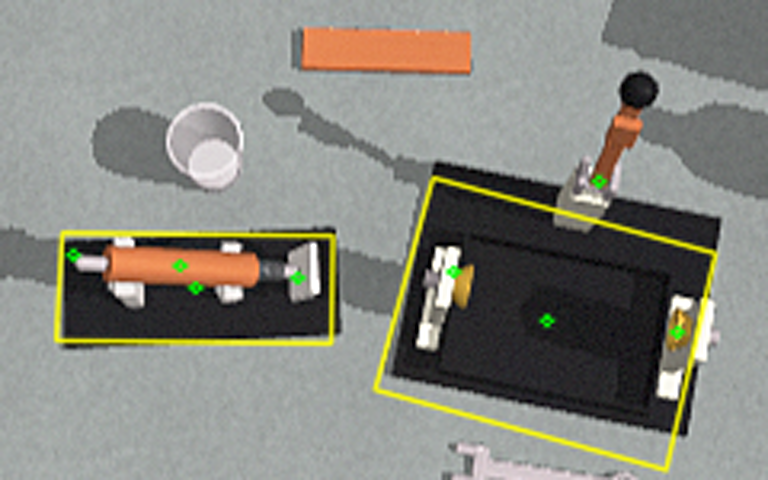

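View pics/ov_side.png

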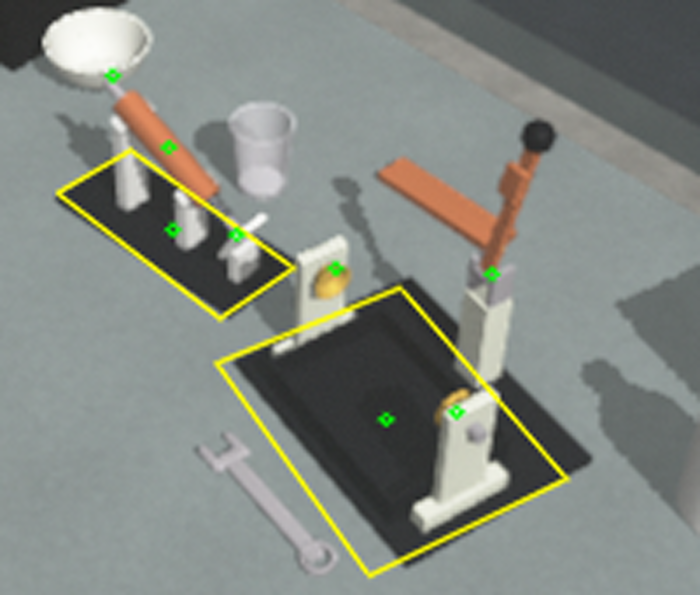

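```bash
cat > fit2.py <<'E'
from fit import *
tp=lambda x,y:('top',np.array([200+(x-.0)/3.2,120+y/3.2])-.35)
sd=lambda x,y:('side',np.array([230+x/3.5,130+y/3.5])-.35)
def solve(obs,v0,name):
    f=lambda v:np.concatenate([proj(c,T(v,m(v)))-xy for (c,xy),m in obs])
    r=least_squares(f,v0,loss='soft_l1',f_scale=1.,x_scale=.01);print(name,r.x);print(f(r.x).reshape(-1,2).round(1).tolist());return r.x
# v=x,y,yaw,xf(front edge),thick
P=lambda a,b,z=None:(lambda v:(v[3]+.205*a,b,v[4]))
C=lambda *p:(lambda v:p)
solve([(tp(434,163),P(1,.135)),(tp(719,217),P(1,-.135)),(tp(686,434),P(0,-.135)),(tp(393,377),P(0,.135)),
 (sd(406,280),P(1,.135)),(sd(591,458),P(1,-.135)),(sd(405,566),P(0,-.135)),(sd(222,360),P(0,.135)),
 (tp(464,284),C(0,.086,.11)),(sd(333,281),C(0,.086,.11)),(tp(600,182),C(.1,0,.138)),(sd(491,277),C(.1,0,.138)),
 (('side',np.array([358.7,245.8])),C(0,-.096,.11))],(.505,-.16,-.2,-.08,.006),'cradle')
Q=lambda a,b:(lambda v:(a,b,v[3]))
t=lambda x:C(x*c28,0,.11+x*s28)
solve([(tp(62,232),Q(.125,.05-.1)),(tp(335,230),Q(-.125,-.05)),(tp(340,333),Q(-.125,.05)),(tp(62,346),Q(.125,.05)),
 (sd(58,193),Q(.125,.05)),(sd(222,320),Q(-.125,.05)),(sd(296,268),Q(-.125,-.05)),
 (tp(107,264),t(.065)),(tp(257,270),t(-.065)),(sd(126,104),t(.065)),(sd(208,191),t(-.065)),(tp(79,262),t(.091)),(sd(107,84),t(.091))],(.54,.16,1.575,.006),'rest')
E
python3 fit2.py
```

```text
cradle [ 0.5116 -0.1626 -0.185  -0.0782  0.0043]
[[-0.6, -0.2], [-0.1, 0.7], [-0.5, 1.2], [-1.2, 0.3], [0.8, -0.8], [0.1, 0.0], [0.5, -0.3], [3.3, 0.5], [1.2, 0.3], [0.9, -0.0], [-1.6, 0.3], [-1.0, -1.2], [3.3, 1.8]]
rest [0.5385 0.1591 1.616  0.0032]
[[0.3, 2.2], [-0.2, 0.4], [-0.8, 1.9], [-0.2, 0.3], [-0.7, 0.9], [1.2, -0.8], [0.3, -1.0], [0.6, -0.5], [-0.4, 0.6], [0.5, -1.4], [1.2, 2.7], [-0.4, -0.5], [1.2, -1.4]]
```

jog_arm:
  motion: "1 0 0 0 0.109; 1 0 0 0 0.109; 1 0 0 0 0.109; 1 0 0 0 0.109; 1 0 0 0 0.109"

```text
t: 2.7
position: [0.2743, 0.5893, 0.2313]
ee_rot: [0.473, 0.881, -0.0, -0.0]
wrist_force: [0.1, 1.5, 1.4]
width: 0.0854
grip_force: 0.0
```

jog_arm:
  motion: "1 0 0 0 0.109; 1 0 0 0 0.109; 1 0 0 0 0.109; 1 0 0 0 0.109; 1 0 0 0 0.109"

```text
t: 3.2
position: [0.2742, 0.5893, 0.2313]
ee_rot: [0.693, 0.721, -0.0, -0.0]
wrist_force: [0.3, 0.2, 0.2]
width: 0.0856
grip_force: 0.0
```

jog_arm:
  motion: "1 -0.0294 0.0163 0 0; 1 -0.0294 0.0163 0 0; 1 -0.0294 0.0163 0 0; 1 -0.0294 0.0163 0 0; 1 -0.0294 0.0163 0 0"

```text
t: 3.7
position: [0.3629, 0.445, 0.2314]
ee_rot: [0.691, 0.723, 0.0, -0.0]
wrist_force: [0.3, -0.6, 0.3]
width: 0.0852
grip_force: 0.0
```

jog_arm:
  motion: "1 -0.0294 0.0163 0 0; 1 -0.0294 0.0163 0 0; 1 -0.0294 0.0163 0 0; 1 -0.0294 0.0163 0 0; 1 -0.0294 0.0163 0 0"

```text
t: 4.2
position: [0.451, 0.3018, 0.2315]
ee_rot: [0.691, 0.723, 0.0, 0.0]
wrist_force: [-0.1, 0.0, 0.0]
width: 0.0851
grip_force: 0.0
```

jog_arm:
  motion: "1 -0.0294 0.0163 0 0; 1 -0.0294 0.0163 0 0; 1 -0.0294 0.0163 0 0; 1 -0.0294 0.0163 0 0; 1 -0.0294 0.0163 0 0"

```text
t: 4.7
position: [0.5391, 0.1586, 0.2315]
ee_rot: [0.691, 0.723, 0.0, 0.0]
wrist_force: [0.0, -0.6, -0.3]
width: 0.0851
grip_force: 0.0
```

jog_arm:
  motion: "1 0 0 0.02 0; 1 0 0 0.02 0; 1 0 0 0.02 0; 1 0 0 0.02 0; 1 0 0 0.0 0"

```text
t: 5.2
position: [0.5363, 0.1591, 0.1487]
ee_rot: [0.691, 0.723, -0.002, -0.001]
wrist_force: [-0.1, -1.0, 1.0]
width: 0.0855
grip_force: 0.0
```

Run:
```python
from h import *
ims=[optics.grab_frame(c) for c in('side','top')]
a=cv2.resize(ims[0][90:230,210:330],None,fx=3.3,fy=3.3,interpolation=cv2.INTER_CUBIC)
b=cv2.resize(ims[1][130:270,200:320],None,fx=3.3,fy=3.3,interpolation=cv2.INTER_CUBIC)
cv2.imwrite('pics/pre.png',np.hstack([a,b]))
```

```text
(no output)
```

View pics/pre.png

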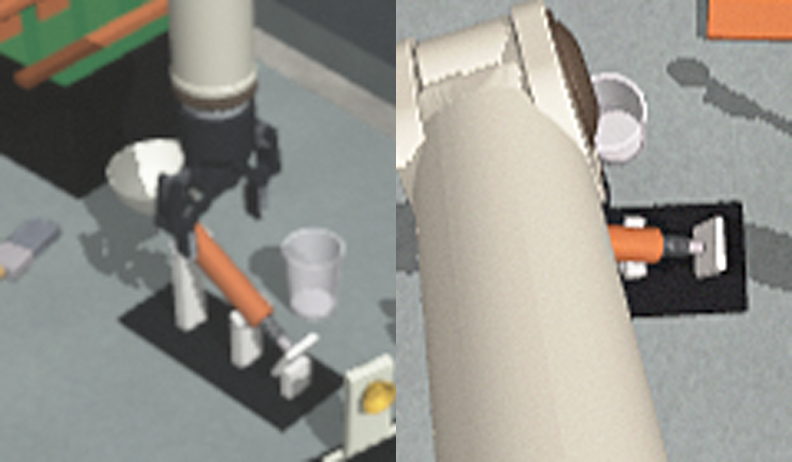

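jog_arm:
  motion: "1 0 0 0.02 0; 1 0 0 0.02 0; 1 0 0 0.0115 0; 1 0 0 0.01 0; 1 0 0 0 0"

```text
t: 5.8
position: [0.538, 0.1596, 0.0892]
ee_rot: [0.691, 0.723, -0.001, -0.0]
wrist_force: [-0.3, 0.3, 0.1]
width: 0.0854
grip_force: 0.0
```

jog_arm:
  motion: "0.35 0 0 0 0; 0.3 0 0 0 0; 0.2 0 0 0 0; 0.1 0 0 0 0; 0 0 0 0 0"
  grip_force: 50

```text
t: 6.3
position: [0.5387, 0.1598, 0.0905]
ee_rot: [0.691, 0.723, 0.0, 0.0]
wrist_force: [-1.7, -0.8, 4.8]
width: 0.0286
grip_force: 49.0
```

jog_arm:
  motion: "0 0 0 0 0; 0 0 0 0 0; 0 0 0 0 0; 0 0 0 0 0; 0 0 0 0 0"

```text
t: 6.8
position: [0.5387, 0.1598, 0.0905]
ee_rot: [0.691, 0.723, 0.0, 0.0]
wrist_force: [-2.9, -1.6, 4.7]
width: 0.0284
grip_force: 49.1
```

Run:
```python
from h import *
ims=[optics.grab_frame(c) for c in('side','top')]
print(telemetry.get_obs())
a=cv2.resize(ims[0][110:230,230:330],None,fx=5,fy=5,interpolation=cv2.INTER_CUBIC)
cv2.imwrite('pics/grip.png',a)
```

```text
{'t': 6.9, 'joint_pos': array([-0.33269076,  0.49097086, -0.0044522 ,  1.89545886,  0.00320351,
        0.75455689, -0.29340526]), 'qvel': array([-4.61603394e-04,  2.49490724e-04, -1.87681229e-03,  3.60105885e-04,
        1.85341930e-05, -6.50024880e-04,  3.74491081e-04]), 'effort': array([  0.136832  , -49.21051383,   0.58917912, -21.27360821,
        -0.16971658,  -0.64680291,  -0.2183408 ]), 'position': array([0.53867925, 0.15979053, 0.09053842]), 'ee_rot': array([6.90822397e-01, 7.23024426e-01, 2.51311895e-04, 1.81563241e-04]), 'wrist_force': array([-1.80428336, -0.03723527,  5.92656404]), 'ft_torque': array([-0.16566365,  0.31782943,  0.23301501]), 'grip_force': 49.068288420348836, 'width': 0.028673136651540563}
```

View pics/grip.png

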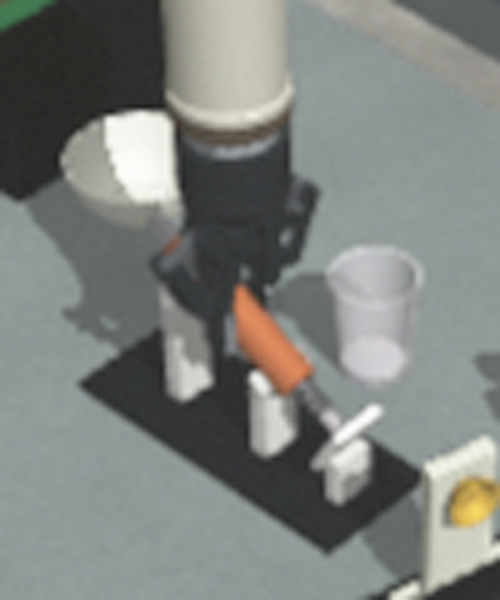

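jog_arm:
  motion: "0 0 0 -0.01 0; 0 0 0 -0.02 0; 0 0 0 -0.03 0; 0 0 0 -0.03 0; 0 0 0 -0.03 0"

```text
t: 7.4
position: [0.5377, 0.1594, 0.2106]
ee_rot: [0.691, 0.723, -0.001, -0.0]
wrist_force: [0.6, 0.2, -4.0]
width: 0.0287
grip_force: 49.7
```

jog_arm:
  motion: "0 0 0 -0.03 0; 0 0 0 -0.01 0; 0 -0.015 -0.002 0 0; 0 -0.03 -0.0035 0 0; 0 -0.03 -0.0035 0 0"

```text
t: 7.9
position: [0.5309, 0.0825, 0.2474]
ee_rot: [0.691, 0.723, -0.002, -0.001]
wrist_force: [0.1, -0.4, -3.7]
width: 0.0289
grip_force: 49.7
```

jog_arm:
  motion: "0 -0.03 -0.0035 0 0; 0 -0.03 -0.0035 0 0; 0 -0.03 -0.0035 0 0; 0 -0.03 -0.0035 0 0; 0 -0.03 -0.0035 0 0"

```text
t: 8.4
position: [0.5197, -0.0687, 0.2473]
ee_rot: [0.691, 0.722, -0.002, -0.002]
wrist_force: [1.3, 1.1, -3.8]
width: 0.0285
grip_force: 49.7
```

jog_arm:
  motion: "0 -0.03 -0.0035 0 0; 0 -0.03 -0.0035 0 0; 0 -0.016 -0.003 0 0; 0 0 0 0 0.06; 0 0 0 0 0.06"

```text
t: 8.9
position: [0.5129, -0.1446, 0.2471]
ee_rot: [0.735, 0.678, -0.002, -0.002]
wrist_force: [0.5, -0.1, -4.1]
width: 0.0282
grip_force: 49.7
```

jog_arm:
  motion: "0 0 0 0 0.06; 0 0 0 0 0.05; 0 0 0 0 0; 0 0 0 0 0; 0 0 0 0 0"

```text
t: 9.4
position: [0.5148, -0.1429, 0.2489]
ee_rot: [0.769, 0.639, -0.001, -0.001]
wrist_force: [-0.6, 0.7, -3.8]
width: 0.0288
grip_force: 49.7
```

Run:
```python
from h import *
ims=[optics.grab_frame(c) for c in('side','top')]
o=telemetry.get_obs();print({k:np.round(o[k],4) for k in('t','position','ee_rot','wrist_force','ft_torque','width','joint_pos')})
for n in('roller','nose_tip','plunger_tip','cup_left','cup_right','contact_ball'):
  for c in('side','top'):
    print(n,c,[(np.round(d['xy'],1).tolist(),round(d['p'],2)) for d in optics.pinpoint(c,n)[:2]])
a=cv2.resize(ims[0][120:300,250:420],None,fx=3.3,fy=3.3,interpolation=cv2.INTER_CUBIC)
cv2.imwrite('pics/held_s.png',ims[0]);cv2.imwrite('pics/held_t.png',ims[1])
cv2.imwrite('pics/held.png',a)
```

```text
{'t': np.float64(9.5), 'position': array([ 0.5152, -0.1428,  0.2494]), 'ee_rot': array([ 7.693e-01,  6.389e-01, -2.000e-04, -2.000e-04]), 'wrist_force': array([ 0.18  , -0.523 , -4.0778]), 'ft_torque': array([-0.0428,  0.0598, -0.0174]), 'width': np.float64(0.0284), 'joint_pos': array([ 0.0447,  0.246 ,  0.2064,  1.8386, -0.057 ,  1.0634,  0.0882])}
roller side [([338.7, 183.5], 0.88)]
roller top [([379.2, 204.0], 0.7), ([179.5, 172.2], 0.54)]
nose_tip side [([322.8, 155.6], 0.79)]
nose_tip top [([351.2, 197.4], 0.86)]
plunger_tip side [([361.7, 219.1], 0.43)]
plunger_tip top []
cup_left side [([322.8, 208.8], 0.88)]
cup_left top [([343.9, 205.2], 0.71), ([321.2, 134.4], 0.57)]
cup_right side []
cup_right top []
contact_ball side [([381.1, 166.6], 0.65), ([305.8, 180.6], 0.48)]
contact_ball top []
```

View pics/held.png

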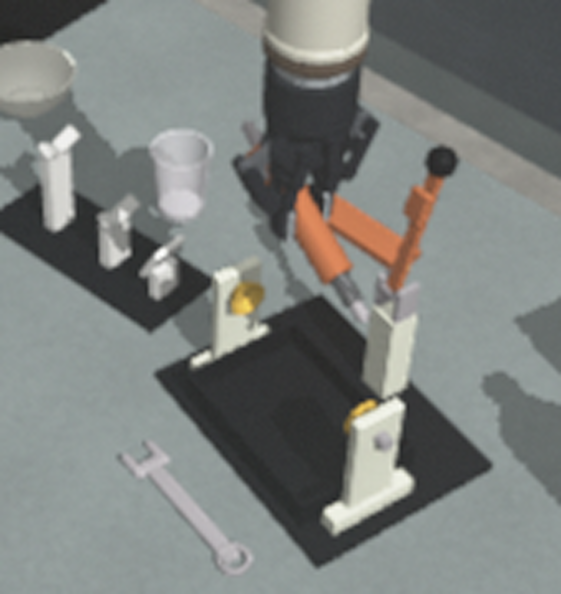

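```bash
cat > held.py <<'E'
from h import *
from scipy.optimize import least_squares
np.set_printoptions(precision=4,suppress=True)
def held(obs,o,full=False):
    p=np.array(o['position']);x=R.from_quat(o['ee_rot']).apply([1,0,0])
    def pt(v,s): return p+[0,0,.019+v[2]]+(s-v[1])*(np.cos(v[0])*x+[0,0,np.sin(v[0])])
    f=lambda v:np.concatenate([proj(c,pt(v,s))-xy for c,s,xy in obs]+[[v[2]/.002]])
    r=least_squares(f,(.49,0,0),loss='soft_l1',f_scale=1,x_scale=(.1,.01,.01));print('theta deg,d,dz',np.degrees(r.x[0]),r.x[1:],f(r.x).round(1))
    return lambda s:pt(r.x,s)
if __name__=='__main__':
    o=telemetry.get_obs()
    g=held([('side',-.109,np.array([361.2,216.4])),('side',.091,np.array([324.3,157.2])),('top',.091,np.array([351.2,197.4])),('side',0,np.array([338.7,183.5])),('side',-.109,np.array([361.7,219.1]))],o)
    print(g(-.109),g(.091),g(0))
E
python3 held.py
```

```text
theta deg,d,dz 28.83361251562053 [0.0026 0.0003] [ 0.2  1.9  1.6 -0.3 -3.4 -5.3  3.1  0.9 -0.3 -0.8  0.1]
[ 0.4976 -0.2387  0.2153] [ 0.5298 -0.0665  0.3117] [ 0.5151 -0.1448  0.2678]
```

jog_arm:
  motion: "0 0.006 0 0 0; 0 0 0 0.02 0; 0 0 0 0.025 0; 0 0 0 0.025 0; 0 0 0 0.02 0"
  grip_force: 60

```text
t: 10.6
position: [0.5164, -0.1359, 0.1585]
ee_rot: [0.769, 0.639, -0.0, -0.0]
wrist_force: [-0.3, -0.1, -4.2]
width: 0.0285
grip_force: 60.0
```

jog_arm:
  motion: "0 0 0 0.0157 0; 0 0 0 0 0; 0 -0.006 0 0 0; 0 -0.003 0 0 0; 0 0 0 0 0"

```text
t: 11.1
position: [0.5157, -0.1468, 0.1453]
ee_rot: [0.77, 0.638, 0.001, 0.001]
wrist_force: [0.5, -0.3, -3.2]
width: 0.0282
grip_force: 60.0
```

Run:
```python
from h import *
ims=[optics.grab_frame(c) for c in('side','top')]
o=telemetry.get_obs();print({k:np.round(o[k],4) for k in('t','position','wrist_force','ft_torque')})
for n in('plunger_tip','cup_right','nose_tip'):
  for c in('side','top'):
    print(n,c,[(np.round(d['xy'],1).tolist(),round(d['p'],2)) for d in optics.pinpoint(c,n)[:2]])
a=cv2.resize(ims[0][170:270,290:400],None,fx=4,fy=4,interpolation=cv2.INTER_CUBIC)
b=cv2.resize(ims[1][180:280,330:430],None,fx=4,fy=4,interpolation=cv2.INTER_CUBIC)
K=[(.4939,-.2570,.11),(.4957,-.2472,.11)]
for p in K:
  cv2.circle(a,np.int32((proj('side',p)-[290,170])*4).tolist(),3,(0,255,0),1);cv2.circle(b,np.int32((proj('top',p)-[330,180])*4).tolist(),3,(0,255,0),1)
cv2.imwrite('pics/ins.png',np.hstack([a,b]))
```

```text
{'t': np.float64(11.2), 'position': array([ 0.5155, -0.1459,  0.145 ]), 'wrist_force': array([-0.1128, -0.0328, -3.0193]), 'ft_torque': array([ 0.025 , -0.0465,  0.0401])}
plunger_tip side [([357.8, 242.1], 0.37)]
plunger_tip top [([348.1, 204.4], 0.25)]
cup_right side [([358.6, 247.8], 0.63)]
cup_right top []
nose_tip side [([324.7, 184.5], 0.76)]
nose_tip top [([347.3, 201.8], 0.58)]
```

View pics/ins.png

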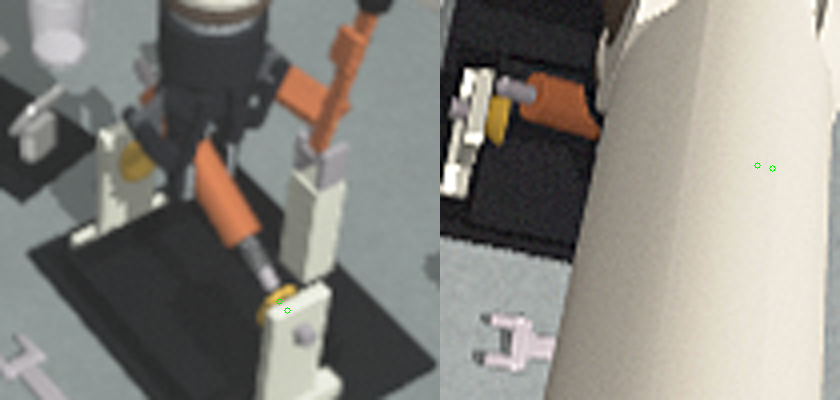

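jog_arm:
  motion: "0 -0.003 0 0 0; 0 -0.003 0 0 0; 0 -0.003 0 0 0; 0 -0.003 0 0 0; 0 0 0 0 0"

```text
t: 12.0
position: [0.5126, -0.1582, 0.1441]
ee_rot: [0.77, 0.638, -0.0, 0.0]
wrist_force: [0.5, -1.0, -3.3]
width: 0.0286
grip_force: 60.0
```

jog_arm:
  motion: "0 -0.002 0 0 0; 0 -0.001 0 0 0; 0 -0.001 0 0 0; 0 0 0 0 0; 0 0 0 0 0"

```text
t: 12.5
position: [0.512, -0.1613, 0.144]
ee_rot: [0.769, 0.639, -0.0, -0.0]
wrist_force: [-0.2, -0.6, -3.0]
width: 0.0283
grip_force: 60.0
```

jog_arm:
  motion: "0 -0.002 0 0 0; 0 -0.001 0 0 0; 0 -0.001 0 0 0; 0 0 0 0 0; 0 0 0 0 0"

```text
t: 13.0
position: [0.5111, -0.1651, 0.144]
ee_rot: [0.769, 0.639, -0.0, -0.0]
wrist_force: [-0.2, 0.7, -3.7]
width: 0.0285
grip_force: 59.9
```

jog_arm:
  motion: "0 -0.001 0 0 0; 0 -0.001 0 0 0; 0 0 0 0 0; 0 0 0 0 0; 0 0 0 0 0"

```text
t: 13.5
position: [0.5111, -0.1656, 0.1441]
ee_rot: [0.769, 0.639, 0.0, -0.001]
wrist_force: [-0.4, 4.1, -2.2]
width: 0.0283
grip_force: 60.0
```

jog_arm:
  motion: "0 -0.001 0 0 0; 0 -0.001 0 0 0; 0 0 0 0 0; 0 0 0 0 0; 0 0 0 0 0"

```text
t: 14.0
position: [0.5108, -0.1671, 0.144]
ee_rot: [0.769, 0.639, 0.001, -0.001]
wrist_force: [-0.5, 5.9, -2.8]
width: 0.0285
grip_force: 60.0
```

Run:
```python
from h import *
im=optics.grab_frame('side')
o=telemetry.get_obs();print({k:np.round(o[k],4) for k in('t','position','wrist_force','ft_torque')})
for n in('plunger_tip','cup_right','cup_left','nose_tip','roller'):
    print(n,[(np.round(d['xy'],1).tolist(),round(d['p'],2)) for d in optics.pinpoint('side',n)[:2]])
a=cv2.resize(im[165:285,300:420],None,fx=5,fy=5,interpolation=cv2.INTER_CUBIC)
cv2.imwrite('pics/ins2.png',a)
```

```text
{'t': np.float64(14.05), 'position': array([ 0.5108, -0.1671,  0.144 ]), 'wrist_force': array([ 0.3675,  6.2621, -2.0489]), 'ft_torque': array([ 1.4651,  0.0222, -0.0824])}
plunger_tip [([361.3, 247.7], 0.46), ([276.0, 191.7], 0.27)]
cup_right [([391.3, 322.2], 0.64), ([357.2, 246.0], 0.61)]
cup_left [([323.4, 209.0], 0.85)]
nose_tip []
roller [([344.0, 215.6], 0.72), ([384.6, 170.1], 0.56)]
```

View pics/ins2.png

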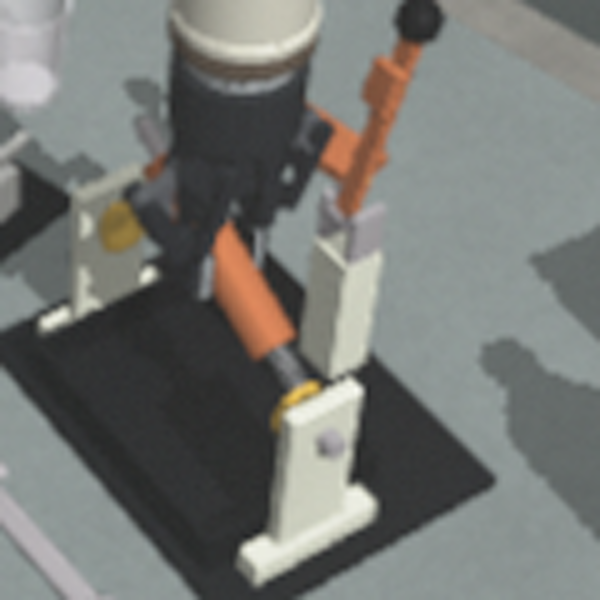

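jog_arm:
  motion: "0 -0.0016 0 0.003 0; 0 -0.0016 0 0.004 0; 0 -0.0016 0 0.0037 0; 0 0 0 0 0; 0 0 0 0 0"
  grip_force: 40

```text
t: 14.8
position: [0.511, -0.1717, 0.1338]
ee_rot: [0.769, 0.64, 0.001, -0.0]
wrist_force: [1.0, 6.4, -1.0]
width: 0.0284
grip_force: 60.3
```

jog_arm:
  motion: "0 -0.001 0 0.004 0; 0 -0.0005 0 0.004 0; 0 -0.0005 0 0.004 0; 0 0 0 0 0; 0 0 0 0 0"

```text
t: 15.3
position: [0.5103, -0.1743, 0.1223]
ee_rot: [0.769, 0.639, 0.001, -0.0]
wrist_force: [-0.7, 6.9, 4.5]
width: 0.028
grip_force: 59.1
```

```bash
cat > look.py <<'E'
from h import *
import sys
im=optics.grab_frame('side');cv2.imwrite('pics/'+sys.argv[1]+'.png',im)
o=telemetry.get_obs();print({k:np.round(o[k],4) for k in('t','position','wrist_force','ft_torque','width')})
for n in('plunger_tip','nose_tip','roller'):
    print(n,[(np.round(d['xy'],1).tolist(),round(d['p'],2)) for d in optics.pinpoint('side',n)[:2]])
# copper tube axis direction in image, from orange pixels near the roller
p=proj('side',np.array(o['position'])+[0,0,.019]);print('grip px',p)
h=cv2.cvtColor(im,cv2.COLOR_BGR2HSV);m=cv2.inRange(h,(3,110,60),(18,255,255))
x0,y0=np.int32(p)-[40,40];m[:y0]=0;m[:,:x0]=0;m[y0+80:]=0;m[:,x0+55:]=0
n,l,st,ce=cv2.connectedComponentsWithStats(m)
for i in range(1,n):
    if st[i,4]>25:
        ys,xs=np.nonzero(l==i);v=cv2.fitLine(np.float32(np.c_[xs,ys]),cv2.DIST_L2,0,.01,.01).ravel();print('blob',st[i],ce[i].round(1),np.degrees(np.arctan2(v[1],v[0])).round(1))
x=R.from_quat(o['ee_rot']).apply([1,0,0]);g=np.array(o['position'])+[0,0,.019]
for th in(0,10,20,28.5):
    d=-(np.cos(np.radians(th))*x+[0,0,np.sin(np.radians(th))]);a,b=proj('side',g+.02*d),proj('side',g+.07*d);print(th,'deg ->',np.degrees(np.arctan2(*(b-a)[::-1])).round(1))
E
python3 look.py sw1
```

```text
{'t': np.float64(15.35), 'position': array([ 0.5103, -0.1743,  0.1224]), 'wrist_force': array([-1.5215,  6.754 ,  5.158 ]), 'ft_torque': array([ 0.9806,  0.4482, -0.1461]), 'width': np.float64(0.0282)}
plunger_tip [([360.3, 251.5], 0.51), ([260.6, 150.9], 0.15)]
nose_tip [([325.4, 197.2], 0.63)]
roller [([344.6, 220.2], 0.73), ([360.2, 253.3], 0.57)]
grip px [345.37577469 222.05848938]
blob [344 217  16  26 227] [350.4 230. ] 64.6
0 deg -> 45.6
10 deg -> 51.2
20 deg -> 56.2
28.5 deg -> 60.2
```

Run:
```python
from h import *
o=telemetry.get_obs();x=R.from_quat(o['ee_rot']).apply([1,0,0]);g=np.array(o['position'])+[0,0,.019]
for th in(10,15,20,25,28.5):
    u=np.cos(np.radians(th))*x+[0,0,np.sin(np.radians(th))]
    print(th,'nose',proj('side',g+.0895*u).round(1),'tubeLow',proj('side',g-.0665*u).round(1),'tip if out',proj('side',g-.1105*u).round(1))
print('cup floor',proj('side',(.4934,-.2599,.11)),'mouth',proj('side',(.4952,-.250,.11)))
im=cv2.imread('pics/sw1.png');a=cv2.resize(im[175:275,305:405],None,fx=5.9,fy=5.9,interpolation=cv2.INTER_CUBIC);cv2.imwrite('pics/sw1c.png',a)
h=cv2.cvtColor(cv2.imread('pics/held_s.png'),cv2.COLOR_BGR2HSV);m=cv2.inRange(h,(3,110,60),(18,255,255));m[:170]=0;m[:,:330]=0;m[215:]=0;m[:,362:]=0
n,l,st,ce=cv2.connectedComponentsWithStats(m)
for i in range(1,n):
    if st[i,4]>25:
        ys,xs=np.nonzero(l==i);v=cv2.fitLine(np.float32(np.c_[xs,ys]),cv2.DIST_L2,0,.01,.01).ravel();print('blob',st[i],ce[i].round(1),np.degrees(np.arctan2(v[1],v[0])).round(1))
```

```text
10 nose [328.3 200.7] tubeLow [358.8 238.8] tip if out [368.1 250.3]
15 nose [328.7 199.2] tubeLow [358.4 239.8] tip if out [367.3 252. ]
20 nose [329.2 197.9] tubeLow [357.8 240.7] tip if out [366.3 253.3]
25 nose [329.9 196.7] tubeLow [357.2 241.4] tip if out [365.2 254.5]
28.5 nose [330.5 196. ] tubeLow [356.7 241.8] tip if out [364.3 255.1]
cup floor [362.63775013 248.29141097] mouth [360.4499925  246.04061894]
blob [339 176  23  29 364] [349.3 190.2] 62.4
```

jog_arm:
  motion: "0 0 0 0 0; 0 0 0 0 0; 0 0 0 0 0; 0 0 0 0 0; 0 0 0 0 0"
  grip_force: 30

```text
t: 16.0
position: [0.5103, -0.1743, 0.1225]
ee_rot: [0.769, 0.639, 0.001, -0.0]
wrist_force: [-2.1, 6.3, 4.3]
width: 0.0281
grip_force: 59.1
```

View pics/sw1c.png

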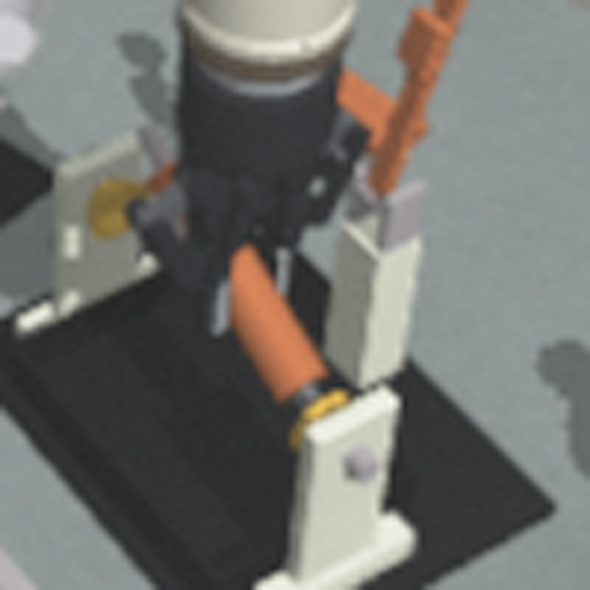

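jog_arm:
  motion: "0 -0.001 0 0.003 0; 0 -0.001 0 0.004 0; 0 0 0 0.004 0; 0 0 0 0.003 0; 0 0 0 0 0"

```text
t: 16.5
position: [0.5103, -0.1751, 0.1081]
ee_rot: [0.769, 0.64, 0.001, -0.0]
wrist_force: [0.1, 9.2, 5.1]
width: 0.0288
grip_force: 57.8
```

```bash
python3 look.py sw2 | head -8
```

```text
{'t': np.float64(16.55), 'position': array([ 0.5104, -0.1751,  0.1083]), 'wrist_force': array([-1.0847,  8.6345,  4.2204]), 'ft_torque': array([ 1.4857,  0.2523, -0.2024]), 'width': np.float64(0.0282)}
plunger_tip []
nose_tip [([325.1, 198.2], 0.65), ([279.8, 195.8], 0.46)]
roller [([342.4, 227.5], 0.61)]
grip px [345.25763397 225.45555568]
blob [344 220  16  25 213] [350.5 232.7] 61.1
0 deg -> 45.8
10 deg -> 51.4
```

jog_arm:
  motion: "0 -0.0015 0 0 0; 0 -0.0015 0 0 0; 0 -0.001 0 0 0; 0 0 0 0 0; 0 0 0 0 0"

```text
t: 17.2
position: [0.5097, -0.1783, 0.1083]
ee_rot: [0.768, 0.64, 0.002, -0.001]
wrist_force: [-0.5, 10.6, 4.3]
width: 0.0284
grip_force: 57.7
```

```bash
cat > look2.py <<'E'
from h import *
ims={c:optics.grab_frame(c) for c in('side','top')}
cv2.imwrite('pics/last_top.png',ims['top']);cv2.imwrite('pics/last_side.png',ims['side'])
o=telemetry.get_obs();print({k:np.round(o[k],4) for k in('t','position','wrist_force','ft_torque','width')})
C0=np.array([.5116,-.1626,0]);ey=np.array([.184,.983,0])
for n in('nose_tip','cup_left','roller'):
  for c in('side','top'):
    print(n,c,[(np.round(d['xy'],1).tolist(),round(d['p'],2)) for d in optics.pinpoint(c,n)[:2]])
for c in('side','top'):print(c,'pred cup_left floor',proj(c,C0+.096*ey+[0,0,.11]).round(1),'mouth',proj(c,C0+.086*ey+[0,0,.11]).round(1))
x=R.from_quat(o['ee_rot']).apply([1,0,0]);g=np.array(o['position'])+[0,0,.019]
for th in(0,5,10,15):
    u=np.cos(np.radians(th))*x+[0,0,np.sin(np.radians(th))]
    print(th,'pred nose side',proj('side',g+.0895*u).round(1),'top',proj('top',g+.0895*u).round(1))
# brass pixels & orange pixels in top near the left cup
h=cv2.cvtColor(ims['top'],cv2.COLOR_BGR2HSV)
for nm,lo,hi in(('brass',(19,120,80),(32,255,255)),('copper',(3,110,60),(17,255,255))):
    m=cv2.inRange(h,lo,hi);ys,xs=np.nonzero(m[190:240,325:390]);
    if len(xs):print(nm,len(xs),'x',xs.min()+325,xs.max()+325,'y',ys.min()+190,ys.max()+190,'mean',(xs.mean()+325).round(1),(ys.mean()+190).round(1))
E
python3 look2.py
```

```text
{'t': np.float64(17.3), 'position': array([ 0.5097, -0.1783,  0.1083]), 'wrist_force': array([ 0.9444, 11.2471,  3.4908]), 'ft_torque': array([ 1.7983,  0.1651, -0.1449]), 'width': np.float64(0.0279)}
nose_tip side [([327.4, 200.8], 0.84)]
nose_tip top [([354.5, 207.5], 0.63), ([264.4, 209.8], 0.17)]
cup_left side [([322.4, 208.5], 0.58)]
cup_left top []
roller side [([343.1, 227.2], 0.77)]
roller top [([382.5, 216.6], 0.8)]
side pred cup_left floor [323.8 208. ] mouth [325.7 209.9]
top pred cup_left floor [342.1 208. ] mouth [345.8 208.7]
0 pred nose side [328.4 208.1] top [351.  208.2]
5 pred nose side [328.5 206.4] top [351.4 207.8]
10 pred nose side [328.8 204.8] top [352.1 207.3]
15 pred nose side [329.3 203.3] top [353.  206.9]
brass 63 x 341 347 y 203 215 mean 344.0 208.8
copper 233 x 359 380 y 203 219 mean 369.8 210.9
```

jog_arm:
  motion: "0 0.0005 0 0.004 0; 0 0.0005 0 0.004 0; 0 0 0 0.004 0; 0 0 0 0.0035 0; 0 0 0 0 0"

```text
t: 18.1
position: [0.5097, -0.1766, 0.0922]
ee_rot: [0.768, 0.64, 0.002, -0.001]
wrist_force: [-0.6, 12.5, 4.2]
width: 0.0285
grip_force: 56.6
```

```bash
python3 look2.py
```

```text
{'t': np.float64(18.2), 'position': array([ 0.5098, -0.1766,  0.0924]), 'wrist_force': array([ 0.1097, 12.1307,  2.94  ]), 'ft_torque': array([ 2.0273,  0.1421, -0.1622]), 'width': np.float64(0.0281)}
nose_tip side [([326.4, 206.3], 0.82)]
nose_tip top [([351.8, 208.3], 0.8), ([367.1, 266.4], 0.59)]
cup_left side [([323.8, 209.7], 0.73)]
cup_left top [([371.5, 268.3], 0.71), ([341.0, 208.3], 0.61)]
roller side [([343.4, 230.4], 0.73)]
roller top [([381.7, 216.4], 0.59)]
side pred cup_left floor [323.8 208. ] mouth [325.7 209.9]
top pred cup_left floor [342.1 208. ] mouth [345.8 208.7]
0 pred nose side [327.8 211.5] top [349.8 209.2]
5 pred nose side [327.9 209.8] top [350.2 208.8]
10 pred nose side [328.2 208.2] top [350.8 208.3]
15 pred nose side [328.6 206.7] top [351.7 208. ]
brass 63 x 341 347 y 203 215 mean 344.0 208.8
copper 242 x 357 378 y 205 220 mean 367.5 212.4
```

jog_arm:
  motion: "0 0 0 0.002 0; 0 0 0 0.0015 0; 0 0 0 0 0; 0 0.002 0 0 0; 0 0.002 0 0 0"

```text
t: 19.0
position: [0.5105, -0.1729, 0.089]
ee_rot: [0.768, 0.64, 0.002, -0.001]
wrist_force: [0.2, 10.1, 1.7]
width: 0.0282
grip_force: 56.6
```

jog_arm:
  motion: "0 0.002 0 0 0; 0 0.002 0 0 0; 0 0.001 0 0 0; 0 0 0 0 0; 0 0 0 0 0"

```text
t: 19.5
position: [0.5114, -0.1687, 0.0891]
ee_rot: [0.768, 0.64, 0.001, -0.001]
wrist_force: [0.3, 8.7, 2.7]
width: 0.0285
grip_force: 56.5
```

```bash
python3 look2.py
```

```text
{'t': np.float64(19.6), 'position': array([ 0.5114, -0.1688,  0.0891]), 'wrist_force': array([-0.7156,  9.2457,  2.0526]), 'ft_torque': array([ 1.4543,  0.1646, -0.1724]), 'width': np.float64(0.0283)}
nose_tip side [([325.0, 209.2], 0.58)]
nose_tip top []
cup_left side [([322.7, 208.6], 0.7), ([276.4, 194.1], 0.67)]
cup_left top [([345.5, 208.6], 0.8)]
roller side [([344.7, 228.6], 0.49), ([273.9, 191.8], 0.16)]
roller top [([378.7, 214.4], 0.56)]
side pred cup_left floor [323.8 208. ] mouth [325.7 209.9]
top pred cup_left floor [342.1 208. ] mouth [345.8 208.7]
0 pred nose side [326.3 210.7] top [346.8 208.8]
5 pred nose side [326.5 209. ] top [347.1 208.3]
10 pred nose side [326.8 207.4] top [347.8 207.9]
15 pred nose side [327.2 206. ] top [348.6 207.5]
brass 63 x 341 347 y 203 215 mean 344.0 208.8
copper 238 x 354 375 y 205 219 mean 364.2 212.0
```

jog_arm:
  motion: "0 0.0015 0 0 0; 0 0.0015 0 0 0; 0 0.001 0 0 0; 0 0 0 0 0; 0 0 0 0 0"

```text
t: 20.4
position: [0.5121, -0.1653, 0.0891]
ee_rot: [0.769, 0.64, 0.001, -0.0]
wrist_force: [-0.1, 9.3, 2.7]
width: 0.028
grip_force: 56.5
```

jog_arm:
  motion: "0 0.001 0 0 0; 0 0.001 0 0 0; 0 0 0 0 0; 0 0 0 0 0; 0 0 0 0 0"

```text
t: 20.9
position: [0.5124, -0.1637, 0.0892]
ee_rot: [0.769, 0.64, 0.001, -0.0]
wrist_force: [0.2, 8.0, 2.0]
width: 0.0283
grip_force: 56.5
```

jog_arm:
  motion: "0 0.001 0 0 0; 0 0.001 0 0 0; 0 0 0 0 0; 0 0 0 0 0; 0 0 0 0 0"

```text
t: 21.4
position: [0.5125, -0.163, 0.0891]
ee_rot: [0.769, 0.639, 0.001, 0.0]
wrist_force: [-0.3, 5.7, 2.9]
width: 0.0281
grip_force: 56.5
```

jog_arm:
  motion: "0 0.001 0 0 0; 0 0.0005 0 0 0; 0 0 0 0 0; 0 0 0 0 0; 0 0 0 0 0"

```text
t: 21.9
position: [0.5126, -0.1629, 0.0891]
ee_rot: [0.769, 0.639, 0.0, 0.001]
wrist_force: [-0.6, 3.1, 5.9]
width: 0.0286
grip_force: 56.7
```

```bash
python3 look2.py | grep -v pred
python3 - <<'E'
from h import *
C0=np.array([.5116,-.1626,0]);ey=np.array([.184,.983,0])
o=telemetry.get_obs();print(o['position'],o['wrist_force'],'along',(o['position']-C0)@ey,'lat',(o['position']-C0)@[.983,-.184,0])
E
```

```text
{'t': np.float64(22.0), 'position': array([ 0.5126, -0.1629,  0.0891]), 'wrist_force': array([-0.5403,  3.6048,  5.5028]), 'ft_torque': array([ 0.2319,  0.2909, -0.0627]), 'width': np.float64(0.0286)}
nose_tip side [([323.2, 210.5], 0.63)]
nose_tip top [([346.9, 208.2], 0.67)]
cup_left side [([323.7, 210.5], 0.7), ([277.0, 194.7], 0.23)]
cup_left top [([343.2, 209.6], 0.65)]
roller side [([339.1, 228.0], 0.56)]
roller top [([375.6, 214.2], 0.57)]
brass 61 x 341 347 y 203 215 mean 344.0 208.9
copper 231 x 352 372 y 204 219 mean 361.7 211.5
[ 0.51255674 -0.16292303  0.0890706 ] [-0.39645666  3.46051787  5.74597575] along -0.00014150157009968413 lat 0.000999912656045406
```

jog_arm:
  motion: "0 0 0 -0.001 0; 0 0.0005 0 -0.0005 0; 0 0.0005 0 0 0; 0 0 0 0 0; 0 0 0 0 0"

```text
t: 22.8
position: [0.5122, -0.1627, 0.0898]
ee_rot: [0.77, 0.638, -0.0, 0.001]
wrist_force: [3.6, -2.8, -4.6]
width: 0.0284
grip_force: 55.8
```

jog_arm:
  motion: "0 0 0 -0.001 0; 0 0.0005 0 0 0; 0 0.0005 0 0 0; 0 0 0 0 0; 0 0 0 0 0"

```text
t: 23.3
position: [0.5118, -0.1624, 0.0907]
ee_rot: [0.77, 0.638, -0.001, 0.001]
wrist_force: [2.5, -5.4, -7.3]
width: 0.0285
grip_force: 55.4
```

jog_arm:
  motion: "0 -0.0008 0 0.0008 0; 0 0 0 0 0; 0 0 0 0 0; 0 0 0 0 0; 0 0 0 0 0"

```text
t: 23.8
position: [0.5118, -0.1624, 0.0905]
ee_rot: [0.77, 0.639, -0.0, 0.0]
wrist_force: [-1.3, -4.8, 1.9]
width: 0.0283
grip_force: 56.2
```

jog_arm:
  motion: "0.35 0 0 0 0; 0.37 0 0 0 0; 0.4 0 0 0 0; 0.42 0 0 0 0; 0.45 0 0 0 0"

```text
t: 24.3
position: [0.512, -0.1607, 0.09]
ee_rot: [0.769, 0.639, 0.0, -0.0]
wrist_force: [-0.4, -0.5, -0.5]
width: 0.0386
grip_force: 0.0
```

```bash
python3 look2.py | grep -v pred
```

```text
{'t': np.float64(24.4), 'position': array([ 0.512, -0.161,  0.09 ]), 'wrist_force': array([-0.0475, -0.6078, -0.1672]), 'ft_torque': array([-0.0081,  0.0199,  0.0138]), 'width': np.float64(0.0385)}
nose_tip side [([322.9, 206.6], 0.67), ([208.3, 175.2], 0.4)]
nose_tip top [([346.5, 207.4], 0.57)]
cup_left side [([322.7, 210.8], 0.56), ([339.9, 226.2], 0.39)]
cup_left top [([342.9, 210.0], 0.56)]
roller side [([340.3, 227.4], 0.79)]
roller top [([375.7, 215.0], 0.61)]
brass 61 x 341 347 y 203 215 mean 344.0 208.8
copper 227 x 351 372 y 204 219 mean 361.4 211.6
```

jog_arm:
  motion: "0.6 0 0 0 0; 0.8 0 0 0 0; 1 0 0 0 0; 1 0 0 0 0; 1 0 0 -0.01 0"

```text
t: 25.2
position: [0.5109, -0.1611, 0.0993]
ee_rot: [0.769, 0.639, -0.001, -0.001]
wrist_force: [0.1, -0.8, -0.7]
width: 0.0857
grip_force: 0.0
```

jog_arm:
  motion: "1 0 0 -0.02 0; 1 0 0 -0.03 0; 1 0 0 -0.03 0; 1 0 0 -0.04 0; 1 0 0 -0.04 0"

```text
t: 25.7
position: [0.5115, -0.1614, 0.2621]
ee_rot: [0.769, 0.639, -0.0, -0.0]
wrist_force: [0.8, -0.3, -0.5]
width: 0.0853
grip_force: 0.0
```

jog_arm:
  motion: "1 -0.03 -0.02 -0.04 0; 1 -0.03 -0.02 -0.03 0; 1 -0.03 -0.02 0 0; 1 -0.03 -0.02 0 0; 1 0 -0.02 0 0"

```text
t: 26.2
position: [0.391, -0.2633, 0.3286]
ee_rot: [0.772, 0.636, -0.0, 0.001]
wrist_force: [0.5, 0.0, 0.1]
width: 0.0852
grip_force: 0.0
```

```bash
python3 look2.py | grep -v pred
python3 - <<'E'
from fit import *
import os
for c in('side','top'):
    im=cv2.imread(f'pics/last_{c}.png');h=cv2.cvtColor(im,cv2.COLOR_BGR2HSV)
    print(c,'net',[(np.round(d['xy'],1).tolist(),round(d['p'],2)) for d in optics.pinpoint(c,'contact_ball')[:3]],[(np.round(d['xy'],1).tolist(),round(d['p'],2)) for d in optics.pinpoint(c,'contact_hinge')[:1]])
    x,y=((383,169) if c=='side' else (399,148))
    sub=im[y-10:y+11,x-10:x+11].max(2);m=np.uint8(sub<45);n,l,st,ce=cv2.connectedComponentsWithStats(m)
    for i in range(1,n):
        if st[i,4]>15:print('dark',st[i],ce[i]+[x-10,y-10])
    hm=optics.masks_of(c,'roller')
    if hm:ys,xs=np.nonzero(hm[0]['mask']);print('roller mask',hm[0]['p'],xs.min(),xs.max(),ys.min(),ys.max())
p,e=tri((383.4,168.2),(398.7,148.1));print('ball tri',p,e)
for sh in(0,-.004):
  C0=np.array([.5116,-.1626,0])+sh*np.array([.184,.983,0]);ex=np.array([.983,-.184,0]);H=C0+.1*ex+[0,0,.138]
  B=lambda a:H+.145*(-np.cos(a)*ex+[0,0,np.sin(a)])
  r=least_squares(lambda a:np.r_[proj('side',B(a[0]))-(383.4,168.2),proj('top',B(a[0]))-(398.7,148.1)],[1.8]);print(sh,H,'alpha',r.x,B(r.x[0]),r.fun)
E
```

```text
{'t': np.float64(26.3), 'position': array([ 0.3908, -0.2602,  0.3281]), 'wrist_force': array([ 0.6574,  0.6251, -0.2708]), 'ft_torque': array([ 0.0287, -0.0132, -0.0169]), 'width': np.float64(0.0854)}
nose_tip side [([322.5, 204.3], 0.7), ([358.4, 246.6], 0.6)]
nose_tip top [([344.7, 204.9], 0.66)]
cup_left side [([324.0, 209.3], 0.56)]
cup_left top [([342.0, 206.9], 0.72)]
roller side [([338.7, 225.6], 0.89), ([325.2, 209.3], 0.23)]
roller top [([345.8, 206.1], 0.66), ([376.9, 214.1], 0.59)]
brass 62 x 341 347 y 203 215 mean 344.1 208.9
copper 454 x 352 389 y 204 223 mean 370.9 213.4
side net [([379.7, 167.5], 0.87), ([340.2, 225.8], 0.38)] [([369.4, 207.4], 0.56)]
roller mask 0.93 329 358 213 245
top net [([399.3, 147.2], 0.85)] [([381.7, 178.8], 0.68)]
dark [ 5  5 11 11 92] [398.8587 147.9022]
roller mask 0.87 347 410 204 224
ball tri [ 0.6434 -0.1878  0.2792] [np.float64(0.0002218587991349351), np.float64(0.00022185879913501133)]
0 [ 0.6099 -0.181   0.138 ] alpha [1.8107] [ 0.6438 -0.1873  0.2788] [ 0.0048 -0.0619 -0.3051 -0.0268]
-0.004 [ 0.6092 -0.1849  0.138 ] alpha [1.8057] [ 0.6423 -0.1911  0.279 ] [0.7317 0.7326 1.3521 0.5666]
```

jog_arm:
  motion: "1 0 0 0 -0.1315; 1 0 0 0 -0.1315; 1 0 0 0 -0.1315; 1 0 0 0 -0.1315; 1 0 0 0 -0.1315"

```text
t: 27.4
position: [0.3935, -0.2591, 0.3272]
ee_rot: [0.52, 0.854, -0.0, -0.0]
wrist_force: [0.1, -0.2, -0.2]
width: 0.0854
grip_force: 0.0
```

jog_arm:
  motion: "1 0 0 0 -0.1315; 1 0 0 0 -0.1315; 1 0 0 0 -0.1315; 1 0 0 0 -0.1315; 1 0 0 0 -0.1315"

```text
t: 27.9
position: [0.3935, -0.2591, 0.3272]
ee_rot: [0.216, 0.976, 0.0, -0.0]
wrist_force: [-0.1, 0.3, -0.3]
width: 0.0851
grip_force: 0.0
```

jog_arm:
  motion: "1 0 0 0 -0.1315; 1 0 0 0 -0.1315; 1 0 0 0 0; 1 -0.015 0.01 0 0; 1 -0.03 0.015 0 0"

```text
t: 28.4
position: [0.442, -0.243, 0.3277]
ee_rot: [0.092, 0.996, -0.0, 0.0]
wrist_force: [0.6, -0.6, 0.5]
width: 0.0854
grip_force: 0.0
```

jog_arm:
  motion: "1 -0.04 0.02 0 0; 1 -0.04 0.02 0 0; 1 -0.04 0.02 0 0; 1 -0.04 0.0177 0 0; 1 -0.03 0.015 0 0"

```text
t: 28.9
position: [0.6491, -0.1818, 0.3262]
ee_rot: [0.089, 0.996, 0.001, 0.0]
wrist_force: [0.1, 0.1, -0.1]
width: 0.0855
grip_force: 0.0
```

jog_arm:
  motion: "1 0 0 0 0; 1 0 0 0 0; 1 0 0 0 0; 1 0 0 0 0; 1 0 0 0 0"

```text
t: 29.4
position: [0.6449, -0.1856, 0.3279]
ee_rot: [0.09, 0.996, -0.0, 0.0]
wrist_force: [0.7, 0.5, -0.4]
width: 0.0857
grip_force: 0.0
```

Run:
```python
from h import *
np.set_printoptions(precision=4,suppress=True)
im=optics.grab_frame('side');cv2.imwrite('pics/b.png',im)
o=telemetry.get_obs();q=o['ee_rot'];print(o['position'],q,2*np.arctan2(q[1],q[0]),o['joint_pos'])
d=np.array([.6434,-.1878,.2792])-o['position'];print('to ball, tool axes',R.from_quat(q).inv().apply(d))
print([(np.round(k['xy'],1).tolist(),round(k['p'],2)) for k in optics.pinpoint('side','contact_ball')[:2]],[(np.round(k['xy'],1).tolist(),round(k['p'],2)) for k in optics.pinpoint('side','roller')[:2]])
h=cv2.cvtColor(im,cv2.COLOR_BGR2HSV);m=cv2.inRange(h,(3,110,60),(18,255,255))[205:260,318:372];ys,xs=np.nonzero(m);v=cv2.fitLine(np.float32(np.c_[xs,ys]),cv2.DIST_HUBER,0,.01,.01).ravel();print('tube',xs.min()+318,xs.max()+318,ys.min()+205,ys.max()+205,v[2:]+[318,205],np.degrees(np.arctan2(v[1],v[0])))
C0=np.array([.511,-.1655,.108]);ey=np.array([.184,.983,0])
a,b=proj('side',C0+.07*ey),proj('side',C0-.06*ey);print('pred tube ends',a,b,np.degrees(np.arctan2(*(b-a)[::-1])))
```

```text
[ 0.6451 -0.1854  0.3279] [ 0.0895  0.996  -0.      0.0004] 2.9623485045042446 [ 0.1174  0.4406  0.1779  1.3898 -0.0781  1.3172  1.6897]
to ball, tool axes [ 0.0012 -0.0026  0.0487]
[([382.2, 168.8], 0.79)] [([340.1, 224.8], 0.89)]
tube 325 371 205 244 [340.9746 225.8408] 47.853905
pred tube ends [329.1483 214.0022] [354.8747 240.7632] 46.12928865440643
```

jog_arm:
  motion: "1 0.001 -0.0025 0.015 0; 1 0 0 0.02 0; 1 0 0 0.018 0; 1 0 0 0.015 0; 1 0 0 0 0"

```text
t: 30.05
position: [0.6422, -0.1867, 0.2556]
ee_rot: [0.089, 0.996, 0.0, -0.003]
wrist_force: [-0.6, 0.5, -0.8]
width: 0.0856
grip_force: 0.0
```

jog_arm:
  motion: "0.6 0 0 0 0; 0.4 0 0 0 0; 0.3 0 0 0 0; 0.2 0 0 0 0; 0 0 0 0 0"
  grip_force: 25

```text
t: 30.55
position: [0.6446, -0.1884, 0.2604]
ee_rot: [0.089, 0.996, -0.001, 0.001]
wrist_force: [-0.6, -1.9, 2.4]
width: 0.0262
grip_force: 24.6
```

jog_arm:
  motion: "0 0 0 0 0; 0 0 0 0 0; 0 0 0 0 0; 0 0 0 0 0; 0 0 0 0 0"

```text
t: 31.05
position: [0.6447, -0.1884, 0.2603]
ee_rot: [0.089, 0.996, -0.001, 0.001]
wrist_force: [1.6, -4.7, 6.1]
width: 0.026
grip_force: 24.7
```

Run:
```python
import numpy as np
a=1.81
for st in([.09]*5,[.09]*5,[.08]*5,[.06]*5,[.04,.03,.03,.02,.02]):
    s=[]
    for d in st:
        b=a-d;s.append(f"0 {145*(np.cos(b)-np.cos(a))/1e3:.4f} 0 {145*(np.sin(a)-np.sin(b))/1e3:.4f} 0");a=b
    print(round(a,2),'; '.join(s))
```

```text
1.36 0 0.0128 0 -0.0025 0; 0 0.0130 0 -0.0014 0; 0 0.0130 0 -0.0002 0; 0 0.0130 0 0.0010 0; 0 0.0129 0 0.0022 0
0.91 0 0.0126 0 0.0033 0; 0 0.0123 0 0.0044 0; 0 0.0118 0 0.0055 0; 0 0.0113 0 0.0065 0; 0 0.0106 0 0.0075 0
0.51 0 0.0089 0 0.0075 0; 0 0.0082 0 0.0082 0; 0 0.0076 0 0.0088 0; 0 0.0068 0 0.0094 0; 0 0.0061 0 0.0099 0
0.21 0 0.0040 0 0.0077 0; 0 0.0035 0 0.0079 0; 0 0.0031 0 0.0081 0; 0 0.0026 0 0.0083 0; 0 0.0021 0 0.0084 0
0.07 0 0.0011 0 0.0057 0; 0 0.0007 0 0.0043 0; 0 0.0005 0 0.0043 0; 0 0.0003 0 0.0029 0; 0 0.0002 0 0.0029 0
```

jog_arm:
  motion: "0 0.0128 0 -0.0025 0; 0 0.013 0 -0.0014 0; 0 0.013 0 -0.0002 0; 0 0.013 0 0.001 0; 0 0.0129 0 0.0022 0"

```text
t: 31.55
position: [0.5807, -0.1761, 0.2612]
ee_rot: [0.089, 0.996, -0.0, 0.001]
wrist_force: [-0.5, -3.2, 4.6]
width: 0.0261
grip_force: 25.5
```

```bash
cat > ball.py <<'E'
from h import *
np.set_printoptions(precision=4,suppress=True)
optics.grab_frame('side');optics.grab_frame('top')
o=telemetry.get_obs();print({k:np.round(o[k],4) for k in('t','position','wrist_force','width','joint_pos')})
ex=np.array([.983,-.184,0]);H=np.array([.6097,-.182,.138])
b=o['position']+[0,0,.0195];d=b-H;u,w=-d@ex,d[2];print('u,w,r,alpha from tool',u,w,np.hypot(u,w),np.arctan2(w,u))
for n in('contact_ball','roller'):
  for c in('side','top'):
    print(n,c,'pred',proj(c,b).round(1),[(np.round(k['xy'],1).tolist(),round(k['p'],2)) for k in optics.pinpoint(c,n)[:2]])
E
python3 ball.py
```

```text
{'t': np.float64(31.65), 'position': array([ 0.579 , -0.1758,  0.2608]), 'wrist_force': array([-2.1722, -2.9272,  6.2312]), 'width': np.float64(0.0266), 'joint_pos': array([ 0.115 ,  0.3627,  0.1749,  1.6532, -0.0683,  1.1323,  1.7   ])}
u,w,r,alpha from tool 0.031281292230852874 0.14225866676106663 0.14565729474443848 1.3543507180695227
contact_ball side pred [365.7 176. ] [([364.8, 175.3], 0.62)]
contact_ball top pred [394.2 174.7] [([395.5, 173.8], 0.46)]
roller side pred [365.7 176. ] [([337.0, 226.9], 0.87), ([354.8, 191.1], 0.28)]
roller top pred [394.2 174.7] [([377.6, 215.6], 0.91)]
```

Ball is following. Continue the arc.

jog_arm:
  motion: "0 0.0126 0 0.0033 0; 0 0.0123 0 0.0044 0; 0 0.0118 0 0.0055 0; 0 0.0113 0 0.0065 0; 0 0.0106 0 0.0075 0"

```text
t: 32.35
position: [0.522, -0.165, 0.2328]
ee_rot: [0.089, 0.996, 0.0, -0.0]
wrist_force: [-0.1, -2.5, 1.1]
width: 0.0264
grip_force: 26.1
```

jog_arm:
  motion: "0 0.0089 0 0.0075 0; 0 0.0082 0 0.0082 0; 0 0.0076 0 0.0088 0; 0 0.0068 0 0.0094 0; 0 0.0061 0 0.0099 0"

```text
t: 32.85
position: [0.4852, -0.158, 0.188]
ee_rot: [0.089, 0.996, 0.0, -0.0]
wrist_force: [-0.5, 0.4, 0.9]
width: 0.0264
grip_force: 26.4
```

```bash
python3 ball.py
```

```text
{'t': np.float64(32.95), 'position': array([ 0.4845, -0.1579,  0.1872]), 'wrist_force': array([ 0.5614,  0.7532, -1.0573]), 'width': np.float64(0.0263), 'joint_pos': array([ 0.1164,  0.2745,  0.1709,  1.9578, -0.0586,  0.9165,  1.7099])}
u,w,r,alpha from tool 0.1275367654389339 0.06872052876663562 0.144872832555285 0.49422631969445446
contact_ball side pred [336.4 207.7] [([335.4, 205.7], 0.5)]
contact_ball top pred [381.8 219.9] []
roller side pred [336.4 207.7] [([341.2, 228.8], 0.91)]
roller top pred [381.8 219.9] []
```

jog_arm:
  motion: "0 0.004 0 0.0077 0; 0 0.0035 0 0.0079 0; 0 0.0031 0 0.0081 0; 0 0.0026 0 0.0083 0; 0 0.0021 0 0.0084 0"

```text
t: 33.65
position: [0.4711, -0.1554, 0.1481]
ee_rot: [0.088, 0.996, 0.0, 0.0]
wrist_force: [-0.7, 4.8, 0.5]
width: 0.0264
grip_force: 26.5
```

jog_arm:
  motion: "0 0.0011 0 0.0057 0; 0 0.0007 0 0.0043 0; 0 0.0005 0 0.0043 0; 0 0.0003 0 0.0029 0; 0 0 0 0 0"

```text
t: 34.15
position: [0.4684, -0.1549, 0.1309]
ee_rot: [0.088, 0.996, 0.0, -0.0]
wrist_force: [-0.2, 4.9, -1.2]
width: 0.0264
grip_force: 26.4
```

```bash
python3 ball.py
```

```text
{'t': np.float64(34.25), 'position': array([ 0.4684, -0.1549,  0.1311]), 'wrist_force': array([-1.3064,  5.9005, -1.9508]), 'width': np.float64(0.0262), 'joint_pos': array([ 0.1267,  0.3283,  0.1627,  2.0414, -0.0753,  0.7776,  1.7282])}
u,w,r,alpha from tool 0.14389636346727186 0.012637597076449847 0.14445024153310337 0.0875995376287436
contact_ball side pred [330.9 223.6] [([329.7, 222.0], 0.52), ([368.4, 207.8], 0.27)]
contact_ball top pred [377.2 229.3] []
roller side pred [330.9 223.6] [([341.5, 227.0], 0.65)]
roller top pred [377.2 229.3] [([375.6, 215.0], 0.57)]
```

jog_arm:
  motion: "0 0.0002 0.0005 0.002 0; 0 0.0001 0.0005 0.002 0; 0 0 0 0.002 0; 0 0 0 0.002 0; 0 0 0 0 0"

```text
t: 34.95
position: [0.4679, -0.1547, 0.1232]
ee_rot: [0.089, 0.996, -0.0, -0.0]
wrist_force: [0.3, 1.7, -1.5]
width: 0.0262
grip_force: 26.3
```

jog_arm:
  motion: "0 0 0 0.001 0; 0 0 0 0.001 0; 0 0 0 0 0; 0 0 0 0 0; 0 0 0 0 0"

```text
t: 35.45
position: [0.4679, -0.1547, 0.1215]
ee_rot: [0.089, 0.996, -0.0, -0.0]
wrist_force: [-1.8, 0.8, -1.2]
width: 0.0264
grip_force: 26.3
```

jog_arm:
  motion: "0 0 0 0.001 0; 0 0 0 0 0; 0 0 0 0 0; 0 0 0 0 0; 0 0 0 0 0"

```text
t: 35.95
position: [0.4679, -0.1547, 0.1205]
ee_rot: [0.089, 0.996, -0.0, -0.0]
wrist_force: [-1.6, 0.3, -1.0]
width: 0.0262
grip_force: 26.3
```

jog_arm:
  motion: "0 0 0 0.001 0; 0 0 0 0 0; 0 0 0 0 0; 0 0 0 0 0; 0 0 0 0 0"

```text
t: 36.45
position: [0.4679, -0.1546, 0.1195]
ee_rot: [0.089, 0.996, -0.0, -0.0]
wrist_force: [-2.5, -0.7, -0.7]
width: 0.0261
grip_force: 26.3
```

jog_arm:
  motion: "0 0 0 0.001 0; 0 0 0 0 0; 0 0 0 0 0; 0 0 0 0 0; 0 0 0 0 0"

```text
t: 36.95
position: [0.4679, -0.1546, 0.1185]
ee_rot: [0.089, 0.996, -0.0, -0.0]
wrist_force: [-2.3, -1.3, -2.2]
width: 0.0264
grip_force: 26.3
```

jog_arm:
  motion: "0 0 0 0.0007 0; 0 0 0 0 0; 0 0 0 0 0; 0 0 0 0 0; 0 0 0 0 0"

```text
t: 37.45
position: [0.4679, -0.1546, 0.1178]
ee_rot: [0.089, 0.996, -0.0, -0.0]
wrist_force: [-4.0, -1.8, -0.9]
width: 0.0262
grip_force: 26.3
```

jog_arm:
  motion: "0 0 0 0.0007 0; 0 0 0 0 0; 0 0 0 0 0; 0 0 0 0 0; 0 0 0 0 0"

```text
t: 37.95
position: [0.468, -0.1546, 0.1171]
ee_rot: [0.089, 0.996, -0.0, -0.0]
wrist_force: [-3.3, -3.1, -0.9]
width: 0.0266
grip_force: 26.3
```

jog_arm:
  motion: "0 0 0 0.0007 0; 0 0 0 0 0; 0 0 0 0 0; 0 0 0 0 0; 0 0 0 0 0"

```text
t: 38.45
position: [0.468, -0.1546, 0.1164]
ee_rot: [0.089, 0.996, -0.0, -0.0]
wrist_force: [-3.8, -4.9, -1.6]
width: 0.0264
grip_force: 26.3
```

```bash
python3 ball.py
```

```text
{'t': np.float64(38.55), 'position': array([ 0.468 , -0.1546,  0.1164]), 'wrist_force': array([-2.8175, -3.8307, -1.0688]), 'width': np.float64(0.026), 'joint_pos': array([ 0.129 ,  0.3515,  0.1598,  2.0521, -0.0808,  0.7439,  1.7316])}
u,w,r,alpha from tool 0.14434883560358797 -0.0021144399149671256 0.14436432106398614 -0.01464707834669543
contact_ball side pred [330.5 227.1] [([326.6, 226.2], 0.75), ([306.1, 270.6], 0.4)]
contact_ball top pred [376.2 230.1] []
roller side pred [330.5 227.1] [([343.4, 225.2], 0.68), ([259.0, 152.5], 0.19)]
roller top pred [376.2 230.1] [([376.6, 215.1], 0.52)]
```

jog_arm:
  motion: "0 0.0003 0 0.0007 0; 0 0 -0.0004 0 0; 0 0 0 0 0; 0 0 0 0 0; 0 0 0 0 0"

```text
t: 39.25
position: [0.468, -0.1546, 0.1158]
ee_rot: [0.089, 0.996, 0.0, 0.0]
wrist_force: [-1.4, -2.6, -1.6]
width: 0.0264
grip_force: 26.3
```

jog_arm:
  motion: "0 0 0 0.0007 0; 0 0 0 0 0; 0 0 0 0 0; 0 0 0 0 0; 0 0 0 0 0"

```text
t: 39.75
position: [0.468, -0.1547, 0.1152]
ee_rot: [0.089, 0.996, 0.0, 0.0]
wrist_force: [-1.6, -1.6, 0.6]
width: 0.0263
grip_force: 26.4
```

jog_arm:
  motion: "0 0 0 0.0007 0; 0 0 0 0 0; 0 0 0 0 0; 0 0 0 0 0; 0 0 0 0 0"

```text
t: 40.25
position: [0.468, -0.1547, 0.1145]
ee_rot: [0.089, 0.996, 0.0, 0.0]
wrist_force: [-1.0, -0.8, 1.6]
width: 0.0264
grip_force: 26.4
```

jog_arm:
  motion: "0 0 0 0.0005 0; 0 0 0 0 0; 0 0 0 0 0; 0 0 0 0 0; 0 0 0 0 0"

```text
t: 40.75
position: [0.468, -0.1547, 0.1139]
ee_rot: [0.089, 0.996, 0.0, 0.0]
wrist_force: [1.1, 0.8, 1.5]
width: 0.0267
grip_force: 26.4
```

```bash
python3 ball.py
```

```text
{'t': np.float64(40.85), 'position': array([ 0.468 , -0.1547,  0.1139]), 'wrist_force': array([2.1062, 0.2071, 0.4731]), 'width': np.float64(0.0263), 'joint_pos': array([ 0.1301,  0.3554,  0.159 ,  2.0539, -0.0823,  0.7376,  1.7335])}
u,w,r,alpha from tool 0.144312349752936 -0.004629925071312685 0.14438660082355181 -0.0320716663270976
contact_ball side pred [330.5 227.7] [([328.1, 226.3], 0.71), ([338.7, 248.0], 0.35)]
contact_ball top pred [376.1 230.3] []
roller side pred [330.5 227.7] [([340.2, 229.7], 0.53)]
roller top pred [376.1 230.3] [([376.3, 215.5], 0.74)]
```

jog_arm:
  motion: "0 0 0 0.0007 0; 0 0 0 0 0; 0 0 0 0 0; 0 0 0 0 0; 0 0 0 0 0"

```text
t: 41.55
position: [0.468, -0.1547, 0.1132]
ee_rot: [0.089, 0.996, 0.0, 0.0]
wrist_force: [3.1, 0.7, -0.2]
width: 0.0264
grip_force: 26.4
```

jog_arm:
  motion: "0 0 0 0.0007 0; 0 0 0 0 0; 0 0 0 0 0; 0 0 0 0 0; 0 0 0 0 0"

```text
t: 42.05
position: [0.468, -0.1547, 0.1125]
ee_rot: [0.089, 0.996, 0.0, 0.0]
wrist_force: [4.2, 1.5, 1.1]
width: 0.0262
grip_force: 26.4
```

```bash
cat > cyl.py <<'E'
from h import *
from scipy.optimize import minimize
np.set_printoptions(precision=4,suppress=True)
def sil(c,v,S=8):
    o=np.array(v[:3]);u=np.array([np.cos(v[4])*np.cos(v[3]),np.cos(v[4])*np.sin(v[3]),np.sin(v[4])]);a=np.cross(u,[0,0,1]);a/=np.linalg.norm(a);b=np.cross(u,a)
    P=[proj(c,o+s*u+.015*(np.cos(t)*a+np.sin(t)*b)) for s in(-.065,.065) for t in np.linspace(0,6.28,24)]
    h=cv2.convexHull(np.float32(P));m=np.zeros((400*4,640*4),np.uint8);cv2.fillPoly(m,[np.int32((h+.5)*4*16)],255,shift=4);return cv2.resize(m,(640,400),interpolation=cv2.INTER_AREA)/255.
def masks(fs,ft):
    M={}
    for c,f,(x0,x1,y0,y1) in(('side',fs,(322,366,206,252)),('top',ft,(345,412,198,232))):
        h=cv2.cvtColor(cv2.imread(f),cv2.COLOR_BGR2HSV);m=cv2.inRange(h,(3,110,60),(17,255,255));k=np.zeros_like(m);k[y0:y1,x0:x1]=m[y0:y1,x0:x1]
        n,l,st,ce=cv2.connectedComponentsWithStats(k);i=1+np.argmax(st[1:,4]);M[c]=(l==i)*1.;print(c,st[i],ce[i].round(2))
    return M
if __name__=='__main__':
    M=masks('pics/last_side.png','pics/last_top.png')
    f=lambda q:sum(np.abs(sil(c,np.array([.511,-.164,.108,1.386,0])+np.array(q)*[.01,.01,.01,.05,.05])-M[c]).sum() for c in M)
    best=min((minimize(f,q0,method='Nelder-Mead',options=dict(initial_simplex=np.vstack([q0,np.array(q0)+np.eye(5)*.6]),maxiter=300)) for q0 in((0,0,0,0,0),(0,0,-.7,0,0))),key=lambda r:r.fun)
    print(best.fun,f((0,0,0,0,0)),np.array([.511,-.164,.108,1.386,0])+best.x*[.01,.01,.01,.05,.05])
E
python3 cyl.py
```

```text
side [331 212  27  33 319] [343.29 228.4 ]
top [352 204  50  22 589] [376.42 214.52]Traceback (most recent call last):
  File "cyl.py", line 17, in <module>
    best=min((minimize(f,q0,method='Nelder-Mead',options=dict(initial_simplex=np.vstack([q0,np.array(q0)+np.eye(5)*.6]),maxiter=300)) for q0 in((0,0,0,0,0),(0,0,-.7,0,0))),key=lambda r:r.fun)
  File "cyl.py", line 17, in <genexpr>
    best=min((minimize(f,q0,method='Nelder-Mead',options=dict(initial_simplex=np.vstack([q0,np.array(q0)+np.eye(5)*.6]),maxiter=300)) for q0 in((0,0,0,0,0),(0,0,-.7,0,0))),key=lambda r:r.fun)
              ~~~~~~~~^^^^^^^^^^^^^^^^^^^^^^^^^^^^^^^^^^^^^^^^^^^^^^^^^^^^^^^^^^^^^^^^^^^^^^^^^^^^^^^^^^^^^^^^^^^^^^^^^^^^^^^^^^^^^^^
    res = _minimize_neldermead(fun, x0, args, callback, bounds=bounds,
                               **options)
    fxcc = func(xcc)
    fx = function(np.copy(x), *(wrapper_args + args))
  File "cyl.py", line 16, in <lambda>
    f=lambda q:sum(np.abs(sil(c,np.array([.511,-.164,.108,1.386,0])+np.array(q)*[.01,.01,.01,.05,.05])-M[c]).sum() for c in M)
               ~~~^^^^^^^^^^^^^^^^^^^^^^^^^^^^^^^^^^^^^^^^^^^^^^^^^^^^^^^^^^^^^^^^^^^^^^^^^^^^^^^^^^^^^^^^^^^^^^^^^^^^^^^^^^^^
  File "cyl.py", line 16, in <genexpr>
    f=lambda q:sum(np.abs(sil(c,np.array([.511,-.164,.108,1.386,0])+np.array(q)*[.01,.01,.01,.05,.05])-M[c]).sum() for c in M)
                          ~~~^^^^^^^^^^^^^^^^^^^^^^^^^^^^^^^^^^^^^^^^^^^^^^^^^^^^^^^^^^^^^^^^^^^^^^^^^
  File "cyl.py", line 6, in sil
    P=[proj(c,o+s*u+.015*(np.cos(t)*a+np.sin(t)*b)) for s in(-.065,.065) for t in np.linspace(0,6.28,24)]
       ~~~~^^^^^^^^^^^^^^^^^^^^^^^^^^^^^^^^^^^^^^^^
  File "h.py", line 17, in proj
    K,Rm,t=cal(c);q=K@(Rm@np.asarray(p)+t);return q[:2]/q[2]
           ~~~^^^
  File "h.py", line 5, in cal
    k=optics.calibration(c);K=np.array([[k['fx'],0,k['cx']],[0,k['fy'],k['cy']],[0,0,1.]])
ValueError: time passes only in moves, steps and waits
```

```bash
sed -i 's/^def cal(c):/import functools\n@functools.lru_cache(None)\ndef cal(c):/' h.py; timeout 200 python3 cyl.py
```

```text
side [331 212  27  33 319] [343.29 228.4 ]
top [352 204  50  22 589] [376.42 214.52]
143.6313725490196 233.14117647058822 [ 0.514  -0.1586  0.1062  1.363   0.0158]
```

Run:
```python
from h import *
F=[]
for i in range(6):
    im=optics.grab_frame('side');F.append(telemetry.get_obs()['wrist_force'])
print(np.mean(F,0),np.std(F,0))
for n in('contact_ball','contact_arm','roller'):print(n,[(np.round(k['xy'],1).tolist(),round(k['p'],2)) for k in optics.masks_of('side',n)[:1]])
```

```text
[4.16885434 1.36039159 0.43019781] [0.33190644 0.48177111 0.53764433]
contact_ball [([355.3, 213.0], 0.46)]
contact_arm [([353.6, 215.0], 0.59)]
roller [([345.1, 237.8], 0.55)]
```

jog_arm:
  motion: "0.34 0 0 0 0; 0.36 0 0 0 0; 0.38 0 0 0 0; 0.4 0 0 0 0; 0.42 0 0 0 0"

```text
t: 43.0
position: [0.4673, -0.1549, 0.1123]
ee_rot: [0.089, 0.996, 0.0, -0.0]
wrist_force: [-0.1, 0.0, 0.3]
width: 0.0361
grip_force: 0.0
```

```bash
python3 ball.py
```

```text
{'t': np.float64(43.1), 'position': array([ 0.4675, -0.1548,  0.1123]), 'wrist_force': array([0.1089, 0.335 , 0.3538]), 'width': np.float64(0.0359), 'joint_pos': array([ 0.1307,  0.3577,  0.1589,  2.0552, -0.0826,  0.7349,  1.734 ])}
u,w,r,alpha from tool 0.1448079228546968 -0.006151088558854156 0.14493850562204194 -0.04245204874159037
contact_ball side pred [330.4 228.1] [([325.8, 230.9], 0.5)]
contact_ball top pred [376.  230.5] []
roller side pred [330.4 228.1] [([339.7, 228.1], 0.59)]
roller top pred [376.  230.5] [([375.7, 213.6], 0.62), ([383.6, 178.7], 0.36)]
```

jog_arm:
  motion: "0.6 0 0 0 0; 0.8 0 0 0 0; 0.9 0 0 0 0; 0.9 0 0 -0.005 0; 0.9 0 0 -0.015 0"

```text
t: 43.8
position: [0.4665, -0.1545, 0.1317]
ee_rot: [0.089, 0.996, 0.0, -0.001]
wrist_force: [0.3, 0.1, -0.6]
width: 0.077
grip_force: 0.0
```

jog_arm:
  motion: "0.9 0 0 -0.03 0; 0.9 0 0 -0.04 0; 0.9 0 0 -0.04 0; 0.9 0.02 0 -0.04 0; 0.9 0.03 0 -0.03 0"

```text
t: 44.3
position: [0.4195, -0.1462, 0.3154]
ee_rot: [0.089, 0.996, -0.0, 0.002]
wrist_force: [-0.7, -0.6, 0.9]
width: 0.077
grip_force: 0.0
```

jog_arm:
  motion: "0.9 0 0.04 0 0; 0.9 0 0.04 0 0; 0.9 0 0.04 0 0; 0.9 0 0.04 0 0; 0.9 0 0.04 0 0"

```text
t: 44.8
position: [0.4538, 0.0523, 0.3131]
ee_rot: [0.089, 0.996, 0.0, 0.0]
wrist_force: [0.7, 0.6, -0.2]
width: 0.0769
grip_force: 0.0
```

```bash
python3 look2.py|grep -v pred; python3 ball.py | tail -4; timeout 200 python3 cyl.py
python3 - <<'E'
from h import *
C0=np.array([.5116,-.1626,0]);ex=np.array([.983,-.184,0]);H=C0+.1*ex+[0,0,.138]
for a in(-.04,0,.1):b=H+.145*(-np.cos(a)*ex+[0,0,np.sin(a)]);print(a,proj('side',b),proj('top',b))
for c,(x,y) in(('side',(329,226)),('top',(378,230))):
    im=cv2.imread(f'pics/last_{c}.png');s=im[y-12:y+13,x-12:x+13].max(2);n,l,st,ce=cv2.connectedComponentsWithStats(np.uint8(s<38))
    print(c,[(st[i].tolist(),(ce[i]+[x-12,y-12]).round(1).tolist()) for i in range(1,n) if st[i,4]>12])
E
```

```text
{'t': np.float64(44.9), 'position': array([0.454 , 0.057 , 0.3129]), 'wrist_force': array([-0.0726, -0.73  , -0.3325]), 'ft_torque': array([-0.0212,  0.0412, -0.0083]), 'width': np.float64(0.0767)}
nose_tip side [([320.5, 206.2], 0.92)]
nose_tip top [([345.4, 207.8], 0.65), ([344.0, 209.2], 0.42)]
cup_left side [([323.8, 207.9], 0.65)]
cup_left top [([344.1, 207.6], 0.93)]
roller side [([340.0, 228.3], 0.86)]
roller top [([379.0, 216.8], 0.86), ([267.3, 175.3], 0.65)]
brass 62 x 341 347 y 203 215 mean 344.1 208.9
copper 607 x 351 389 y 190 227 mean 373.4 211.3
contact_ball side pred [278.1 144. ] [([329.3, 225.6], 0.67), ([337.2, 250.6], 0.31)]
contact_ball top pred [293.9 224.2] [([377.7, 233.1], 0.91), ([266.7, 170.9], 0.31)]
roller side pred [278.1 144. ] [([342.0, 224.2], 0.82), ([358.8, 246.5], 0.3)]
roller top pred [293.9 224.2] [([377.5, 213.7], 0.68), ([465.3, 250.3], 0.67)]
side [325 208  41  37 510] [344.2  223.76]
top [351 198  51  30 694] [376.91 213.87]
335.156862745098 430.89803921568625 [ 0.5139 -0.1576  0.1067  1.3611  0.0048]
-0.04 [330.23748343 227.96262979] [375.86984364 230.50958914]
0 [330.29093405 226.63124546] [376.19854095 230.2868802 ]
0.1 [330.71123993 223.1313365 ] [377.10218749 229.33221771]
side []
top [([0, 1, 25, 19, 220], [377.8, 227.6])]
```

```bash
python3 -c "
from workcell import env
print(env.close_job())"
```

```text
the job is handed in; nothing more can be done
None
```

The roller is mounted in both cradle cups and the contact arm is lowered onto it and released. The gripper was clear, and I handed the job in at about 45 s; the hand-in gave no verdict, so success rests on my own camera and force readings.

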